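# Clamp the portafilter in the sloping cleaning cradle

## Task

First take the tamper that stands in the way in front of the sloping cradle and stand it upright on the square rubber mat, wholly on it. Then slide the portafilter head-first up into the cradle beneath the sprung hold-down arm, so that it pushes the arm back as it goes in, until the head lies flat on the deck against the back stop with the arm bearing down on it; let go of it. Leave the jug, the cups, the shaker and the bottles where they stand and do not knock the tamper over.

Things in the scene. Friction and masses are not known exactly. Their poses are not given: they have to be found in the camera images.
- deck: Sloping aluminium deck (28 deg, 150 x 110 mm) of the cradle, a fixed grey stand. Origin on its upper face where the centre of the head's underside must lie, 130 mm above the counter. x up the slope, away from the robot (insertion), y left across it, z its normal. Deck from x = -47 to +103 mm. Back stop: face at x = +39, 18 mm high. Stand's foot on the counter: 120 mm wide, -40 to +110 mm
- deck_mouth (a point): The open lower end of the cradle: point on the deck's plane at x = -50 mm from the deck's origin, axes as the deck's. Side cheeks 26 mm high stand 82 mm apart from x = -21 to +41 of the deck and flare out toward this end, to 100 mm or more apart at x = -50
- nose_under (a point): Underside of the hold-down arm's nose; at rest 26 mm above the deck at deck x = 0. The arm pivots at deck x = +80, z = +52 mm. From the nose a sheet ramp 40 mm wide rises toward the open end (28 deg to the deck) to deck x = -42, z = 48 mm; a head slid up the deck runs under it and lifts the arm. With the head in place the ramp's tip is at x = -41, z = 71 mm
- holdarm (a joint): The sprung hold-down arm (steel): 0 at its rest stop, grows (rad) as the nose is lifted, about 0.17 with the head beneath it, at most 0.9. The nose presses with about 4 N at rest position and 6 N on the head; it always springs back down by itself
- pf_head (a point): The portafilter: round steel head, 72 mm diameter, 40 mm high with bevelled edges, and one straight black handle. Point: the head's centre, half-way up (20 mm above its flat underside). x axis from handle to head, y across the handle, z up. About 0.4 kg. It starts flat on the counter
- pf_grip (a point): The middle of the portafilter's handle, where to grip it: 100 mm from the head's centre along -x, 26 mm above the plane of the head's underside. The handle is 26 mm wide and 24 mm high with rounded edges, from 44 to 151 mm from the head's centre
- tamper_center (a point): The tamper, standing on the counter just in front of the cradle: round, 95 mm high, foot 58 mm diameter, wooden knob 34 mm diameter from 56 to 86 mm above its underside (grip it there), waist 24 mm. This point is on its axis half-way up (47.5 mm). Mass about 0.35 kg
- mat_top (a point): The centre of the upper face of a flat square black rubber mat, 150 x 150 mm, 6 mm thick, fixed on the counter to the left or the right of the cradle; axes along its sides. The portafilter starts on the other side
- jug_c (a point): A steel milk jug to be left alone, 110 mm high, 86 mm diameter, handle to 72 mm from the axis; point on the axis half-way up
- cup_c (a point): A white mug to be left alone, 65 mm high, 84 mm diameter with a handle; point on the axis half-way up
- cup2_c (a point): A white cup without handle just left of the cradle, to be left alone, 60 mm high, 76 mm diameter; point on the axis half-way up
- syrup_c (a point): A brown syrup bottle on the right to be left alone, 210 mm high, 68 mm diameter; point on the axis half-way up
- sauce_c (a point): A white squeeze bottle on the left to be left alone, 180 mm high, 58 mm diameter; point on the axis half-way up
- shaker_c (a point): A steel cocoa shaker just right of the cradle, to be left alone, 105 mm high, 60 mm diameter; point on the axis half-way up
Things that resemble listed ones, but are neither listed nor needed, are in the scene too. What is shaped like the part that bears pf_head but green or pink is not meant.

How it is judged:
By the outcome, as a careful person would: the job done as asked, in the order asked, and still so for the second after the job is handed in, with the robot touching nothing.
It also fails if it takes over 69 s, if anything falls off the work surface, if the arm or the gripper's body presses on something with over 40 N, if the wrist force passes 120 N, or if a joint passes its speed limit or range.

## Robot

A 6-joint arm with a two-finger parallel gripper is mounted at the origin on the work surface. World frame = base frame: x ahead of the robot, y to its left, z up, the work surface at z = 0. Lengths are in m, angles in rad, forces in N, time in s.
With the tool pointing down it reaches from about 0.3 to 0.775 m from the base axis. Payload 14.6 kg.
Tool frame: the origin (TCP) lies at the very end of the fingers, on their centre line; the grasp point (between the pads) lies 19 mm behind it; x points along the fingers, y is the direction in which the jaws open and shut, and the axes are right-handed (so a half turn about x gives the same grasp; the last joint's range is limited). The gripper opens to 94 mm and grips with 3 to 60 N. Pads are 16 mm wide; open, the fingers measure 119 mm over their backs; the gripper's body (75 mm by 177 mm) begins 78 mm behind the grasp point.
Start: joints at [1.168, 0.3, 1.521, -0, 1.321, -0.067], TCP at [0.181, 0.519, 0.205] pointing down, gripper open.
Joint ranges: [-3.03, 3.03], [-0.79, 2.21], [0.23, 2.52], [-1.04, 4.18], [0, 3.07], [-2.55, 2.55]. Speed limits (rad/s): [2.22, 2.22, 2.57, 3.14, 3.14, 3.14].

## Interface

Orientations are given as [roll, pitch, yaw] about the fixed x, y, z axes, in that order (R = Rz(yaw) Ry(pitch) Rx(roll)).
In Python, from station import ctrl, viewer, hand_in gives the robot as it stands. The module is installed in compiled form; this text tells all that it offers.
- The arm moves only by the tool play_rows, never from a script. Its argument "deltas" is a list that holds one entry, the list of rows, each a list of 7 numbers: the shift along the tool's x, y, z in mm, then the turn, a rotation vector about the tool's x, y, z in rad, then the finger opening in mm, from 0 to 94. In form: [[[dx, dy, dz, ax, ay, az, gripper], ...]]. A call has 1 to 10 rows; each row shifts and turns the commanded pose from where the row before left it, along the tool's axes as they then stand; what a row does not reach is not made up. A row lasts 1/10 s, in which the tool goes at most 50 mm and 8.59 degrees, less where a joint would pass 70% of its speed; a pose out of reach is approached as far as the arm can. A call with a gripper value outside its range is refused whole. The fingers move at their own pace and stop on an object; "grip_force" is the grip in N (left out, the last holds). Time passes only in rows, so rows that do not move let the fingers close. It gives the time, the measured TCP pose, the force and the opening at its end, in the units of the state.
- ctrl.get_obs(): the state, without advancing time (a new reading comes with each control period).
- viewer.camera(name): name is "scene" or "top" or "wrist"; returns a dict with "img" (400x640x3 uint8, red, green, blue), "fx", "fy", "cx", "cy" (pixels), "rvec" (rotation vector, rad) and "tvec" (3), from world to camera coordinates, as OpenCV has them. Camera axes: x right, y down, z forward; pixel columns grow to the right and rows downward; lengths in m; the calibration is good to about 2 mm. The wrist camera is an equidistant fisheye: a pixel r from the principal point sees the ray r / f radians off the axis. A picture is of the moment at which its call begins. There is no depth.
- hand_in(): hands the job in, once; it reports no verdict.
The state is a dict: "time_s": time; "qpos": joint angles; "joint_vel": joint speeds; "tau": joint torques, N m; "ee_pos": TCP position; "eef_rot": TCP orientation; "force": force on the tool from outside, world axes, zero at the start; "moment": the same for the moment, N m; "grip_width": finger opening in m.
Only numpy, scipy, OpenCV 4.12 (cv2) and the standard library are available. Lean on these libraries where they do the work, as an engineer would, in place of code of your own. Each camera call takes 0.05 s, during which the arm holds its last target.

## Working session

There is one attempt and no reset: what is moved stays moved. The work goes in short steps, Python scripts to look and compute and a tool call to move; the robot and the scene stay as the last step left them, time stands still between calls to the robot, and variables do not carry over. Pictures are saved under pics/ and viewed, and the job is handed in when it is done.

Besides the shell and the picture viewer there is one more tool, called after ">>>" as name(argument=value, ...) on one line, values as JSON. play_rows: Moves the arm, as the interface text tells. Its arguments: {"type":"object","properties":{"deltas":{"type":"array","items":{"type":"array","items":{"type":"array","items":{"type":"number"}}}},"grip_force":{"type":"number"}},"required":["deltas"]}

```bash
mkdir -p pics; cat > h.py <<'E'
import numpy as np, cv2
from scipy.spatial.transform import Rotation as R
from station import ctrl, viewer
def cam(n):
    c=viewer.camera(n); c['R']=cv2.Rodrigues(np.array(c['rvec'],float))[0]; c['t']=np.array(c['tvec'],float).ravel(); return c
def save(c,f): cv2.imwrite('pics/'+f,cv2.cvtColor(c['img'],cv2.COLOR_RGB2BGR))
def ray(c,u,v,fish=False):
    x=(u-c['cx'])/c['fx'];y=(v-c['cy'])/c['fy']
    if fish:
        r=np.hypot(x,y); s=np.sin(r)/r if r>1e-9 else 1; d=np.array([x*s,y*s,np.cos(r)])
    else: d=np.array([x,y,1.])
    return -c['R'].T@c['t'], c['R'].T@d
def onz(c,u,v,z,fish=False):
    o,d=ray(c,u,v,fish); return o+d*(z-o[2])/d[2]
def proj(c,p,fish=False):
    q=c['R']@np.asarray(p)+c['t']
    if fish:
        th=np.arctan2(np.hypot(q[0],q[1]),q[2]); ph=np.arctan2(q[1],q[0]); return np.array([c['cx']+c['fx']*th*np.cos(ph),c['cy']+c['fy']*th*np.sin(ph)])
    return np.array([c['cx']+c['fx']*q[0]/q[2],c['cy']+c['fy']*q[1]/q[2]])
E
python3 - <<'E'
from h import *
for n in ['scene','top','wrist']:
    c=cam(n); save(c,n+'0.png'); print(n,c['fx'],c['cx'],c['cy'],-c['R'].T@c['t'],c['R'][2])
o=ctrl.get_obs(); print(o)
E
```

```text
scene 431.1930315947445 316.71786168244597 204.29384964883639 [1.25362151 0.33946181 1.29591541] [-0.50229281 -0.23379942 -0.8324901 ]
top 484.7844772205233 324.70909830116636 204.39376330676112 [0.35392288 0.00678765 1.84437827] [ 0.10829898  0.0093348  -0.99407454]
wrist 309.70691628693146 321.9988209338011 200.20624867267597 [0.11893969 0.54003744 0.38420063] [ 0.21388031 -0.0752082  -0.97396044]
{'time_s': 0.15, 'qpos': array([ 1.16836220e+00,  3.00313227e-01,  1.52146073e+00, -1.58318469e-05,
        1.32070698e+00, -6.66165208e-02]), 'joint_vel': array([-0.00141321, -0.00323258, -0.00207419,  0.00060323, -0.0022804 ,
       -0.00044332]), 'tau': array([-8.74439484e-04, -5.31964087e+01, -3.52815521e+01,  7.07665645e-02,
        2.36266258e-02, -7.23284779e-05]), 'ee_pos': array([0.18117967, 0.51907668, 0.20502385]), 'eef_rot': array([-1.62014985,  1.56990792, -1.95596353]), 'force': array([-0.29883707, -0.096677  , -0.4923815 ]), 'moment': array([-0.04537252,  0.0192993 ,  0.0202043 ]), 'grip_width': 0.09410536989091003}
```

View pics/scene0.png

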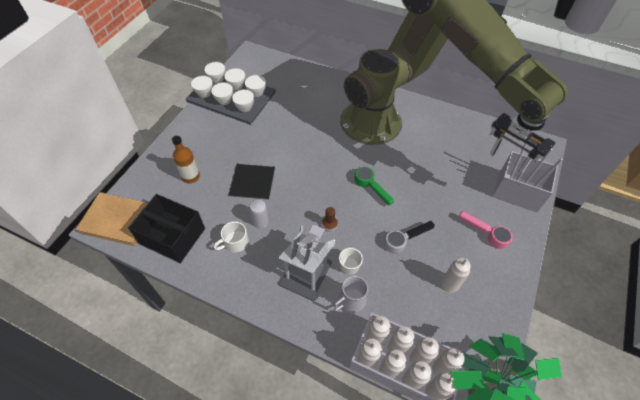

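View pics/top0.png

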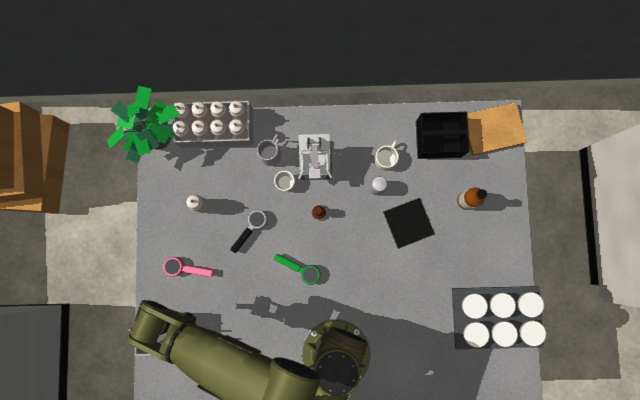

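View pics/wrist0.png

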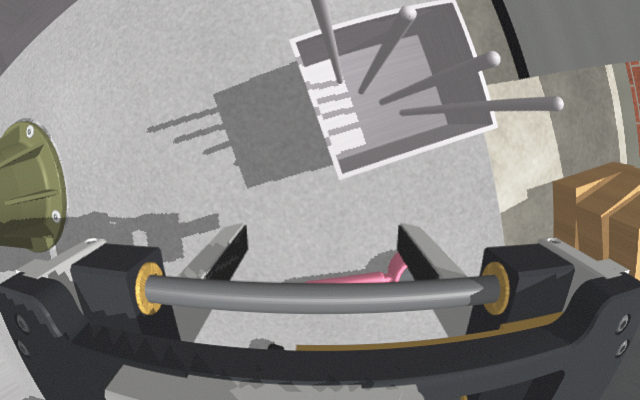

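Top view: three portafilter-like things. Black-handled at (257,219)→(238,245) is the one meant; green (311,275) and pink (173,266) are excluded by colour. The tamper is at (319,212), the mat at (409,223), and the cradle at (315,155). I'll check these in an enlarged crop.

```bash
python3 - <<'E'
from h import *
c=cam('top'); s=cam('scene')
def crop(c,x0,y0,x1,y1,k,f): cv2.imwrite('pics/'+f,cv2.resize(cv2.cvtColor(c['img'][y0:y1,x0:x1],cv2.COLOR_RGB2BGR),None,fx=k,fy=k,interpolation=cv2.INTER_CUBIC))
crop(c,225,125,445,265,3.6,'topc.png'); crop(s,220,160,460,320,3.3,'scc.png')
E
```

```text
(no output)
```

View pics/topc.png

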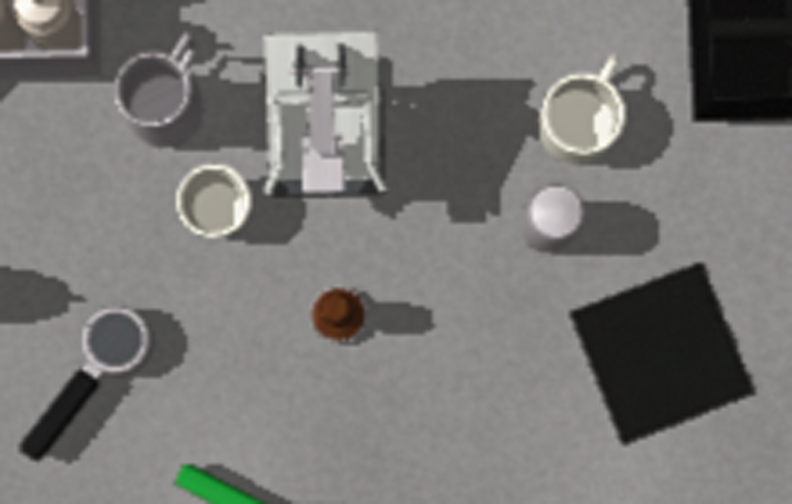

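View pics/scc.png

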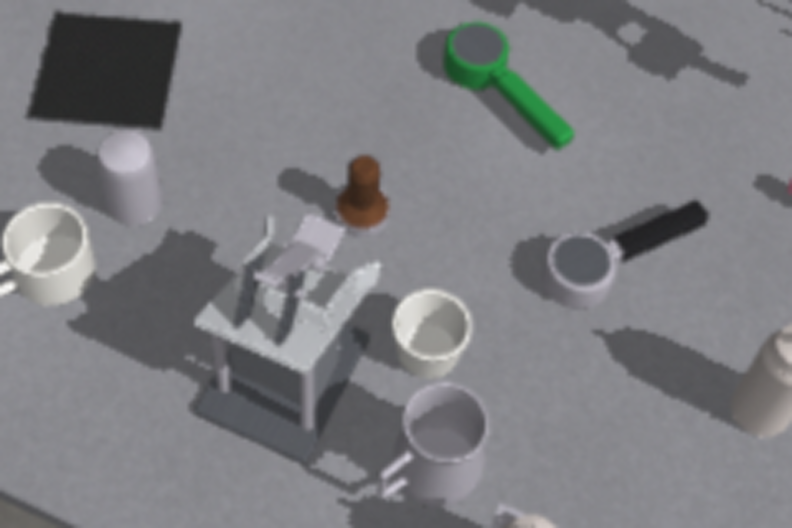

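The crop confirms the black-handled portafilter (crop 115,340 → 35,445), the orange-brown tamper (338,315) and the mat (662,353). Now I'll measure them.

```bash
python3 - <<'E'
from h import *
T=cam('top'); S=cam('scene')
def masks(c,lo,hi,box):
    h=cv2.cvtColor(c['img'],cv2.COLOR_RGB2HSV); m=cv2.inRange(h,np.array(lo),np.array(hi)); z=np.zeros_like(m); x0,y0,x1,y1=box; z[y0:y1,x0:x1]=m[y0:y1,x0:x1]; return z
def big(m):
    cs,_=cv2.findContours(m,cv2.RETR_EXTERNAL,cv2.CHAIN_APPROX_NONE); return max(cs,key=cv2.contourArea)
def rect(c,cn,z):
    P=np.array([onz(c,u,v,z)[:2] for u,v in cn[:,0,:]],np.float32); r=cv2.minAreaRect(P*1000); return r
# mat
for n,c,b in [('T',T,(370,190,445,260)),('S',S,(215,150,290,205))]:
    cn=big(masks(c,(0,0,0),(180,255,50),b)); print('mat',n,rect(c,cn,.006))
for n,c,b in [('T',T,(225,222,257,258)),('S',S,(395,210,445,250))]:
    cn=big(masks(c,(0,0,0),(180,255,55),b)); print('handle',n,rect(c,cn,.036),cn[:,0].min(0),cn[:,0].max(0))
for n,c,b in [('T',T,(300,195,340,230)),('S',S,(310,195,350,240))]:
    m=masks(c,(0,120,30),(20,255,255),b); cn=big(m); r=cv2.minAreaRect(cn); print('tamper',n,cn[:,0].min(0),cn[:,0].max(0),cv2.fitEllipse(cn))
def crop(c,x0,y0,x1,y1,k,f): cv2.imwrite('pics/'+f,cv2.resize(cv2.cvtColor(c['img'][y0:y1,x0:x1],cv2.COLOR_RGB2BGR),None,fx=k,fy=k,interpolation=cv2.INTER_CUBIC))
crop(T,290,125,340,185,10,'cr_t.png'); crop(S,265,215,345,300,7,'cr_s.png'); crop(T,295,190,345,230,12,'ta_t.png'); crop(S,305,195,355,235,12,'ta_s.png')
E
```

```text
mat T ((476.40582275390625, -291.9642028808594), (145.9332733154297, 148.34146118164062), 19.376995086669922)
mat S ((482.6299133300781, -286.7913818359375), (142.00975036621094, 142.46099853515625), 19.911556243896484)
handle T ((426.0423278808594, 338.1278991699219), (27.280155181884766, 102.07896423339844), 50.92088317871094) [231 228] [252 252]
handle S ((434.392822265625, 344.02410888671875), (25.35097312927246, 101.21704864501953), 50.83531188964844) [407 221] [433 237]
tamper T [312 206] [325 218] ((318.7262878417969, 211.89163208007812), (12.418469429016113, 13.043253898620605), 95.29485321044922)
tamper S [323 208] [336 227] ((329.6318054199219, 218.95327758789062), (11.885466575622559, 19.739280700683594), 2.9547886848449707)
```

View pics/cr_t.png

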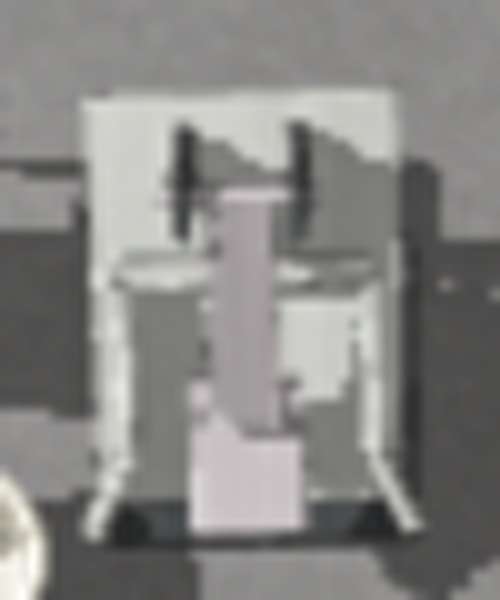

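View pics/cr_s.png

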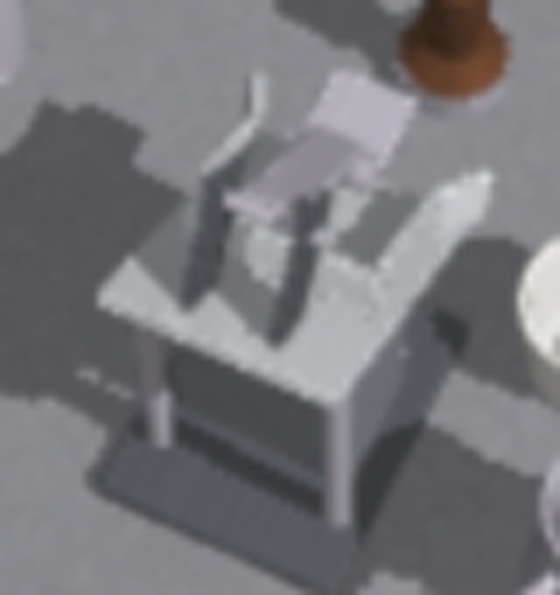

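View pics/ta_t.png

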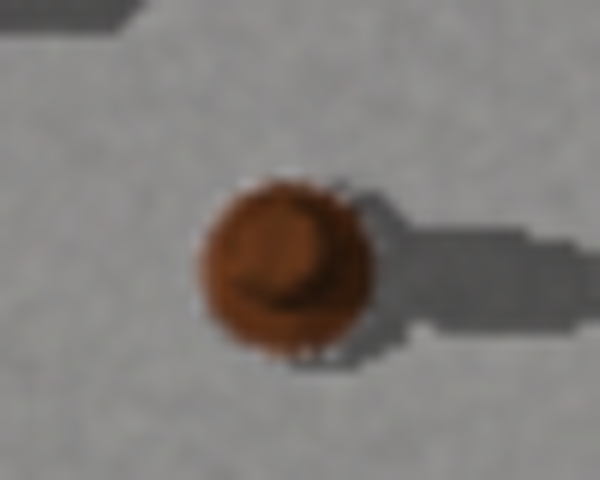

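View pics/ta_s.png

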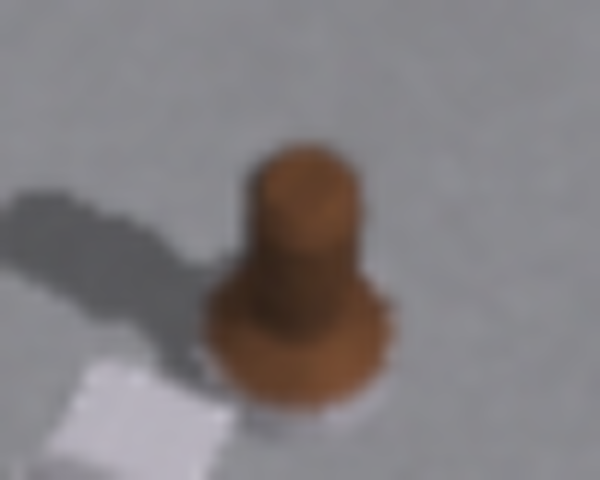

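```bash
cat > tri.py <<'E'
from h import *
def tri(c1,p1,c2,p2):
    o1,d1=ray(c1,*p1);o2,d2=ray(c2,*p2)
    A=np.stack([d1,-d2],1); s=np.linalg.lstsq(A,o2-o1,rcond=None)[0]
    a=o1+s[0]*d1;b=o2+s[1]*d2; return (a+b)/2, np.linalg.norm(a-b)
E
python3 - <<'E'
from tri import *
T=cam('top'); S=cam('scene')
t=lambda u,v:((u+.5)/10-.5+290,(v+.5)/10-.5+125)
s=lambda u,v:((u+.5)/7-.5+265,(v+.5)/7-.5+215)
for n,a,b in [('rearL',(80,98),(345,402)),('rearR',(400,92),(95,298)),('tipL',(188,531),(420,100)),('tipR',(304,531),(345,66)),('cheekL',(90,540),(492,172)),('cheekR',(418,530),(260,72))]:
    print(n,tri(T,t(*a),S,s(*b)))
# tamper
P=lambda c,u,v,x0,y0,k:((u+.5)/k-.5+x0,(v+.5)/k-.5+y0)
print('tamper top', tri(T,P(T,283,240,295,190,12),S,P(S,310,182,305,195,12)))
print('tamper foot z.02', onz(T,*P(T,287,267,295,190,12),.025), onz(S,*P(S,300,330,305,195,12),.025))
# handle ends triangulated via handle centre at z range
print('R tool',R.from_euler('xyz',ctrl.get_obs()['eef_rot']).as_matrix().round(3))
E
```

```text
rearL (array([0.78725008, 0.1130764 , 0.17016093]), np.float64(0.002471022571776307))
rearR (array([ 0.78734746, -0.0008333 ,  0.16666027]), np.float64(0.0006234527914304624))
tipL (array([0.6349269 , 0.07823943, 0.15152062]), np.float64(0.00045273095139649965))
tipR (array([0.63327419, 0.0389754 , 0.1503637 ]), np.float64(0.0041552292929966355))
cheekL (array([0.63783874, 0.11514689, 0.11978653]), np.float64(0.0008684024062972002))
cheekR (array([ 0.63719226, -0.00166951,  0.1221086 ]), np.float64(0.003817017407175365))
tamper top (array([0.52634181, 0.04934033, 0.08926278]), np.float64(0.0034872894329629907))
tamper foot z.02 [0.52473651 0.04815895 0.025     ] [0.53440729 0.05376436 0.025     ]
R tool [[-0.     0.33   0.944]
 [-0.     0.944 -0.33 ]
 [-1.    -0.    -0.   ]]
```

>>> play_rows(deltas=[[[-4,-29.5,34,0,0,0,94],[-4,-29.5,34,0,0,0,94],[-4,-29.5,34,0,0,0,94],[-4,-29.5,34,0,0,0,94],[-4,-29.5,34,0,0,0,94],[-4,-29.5,34,0,0,0,94],[-4,-29.5,34,0,0,0,94],[-4,-29.5,34,0,0,0,94],[-4,-29.5,34,0,0,0,94],[-4,-29.5,34,0,0,0,94]]])

```text
time_s: 1.45
ee_pos: [0.4056, 0.1269, 0.2459]
eef_rot: [0.553, 1.57, 0.217]
force: [-1.0, 0.3, 0.9]
grip_width: 0.0941
```

>>> play_rows(deltas=[[[0,-29.5,34,0,0,0,94],[0,-29.5,34,0,0,0,94],[0,0,0,-0.112,0,0,94],[0,0,0,-0.112,0,0,94],[0,0,0,-0.113,0,0,94],[0,0,0,0,-0.14,0,94],[0,0,0,0,-0.14,0,94],[0,0,0,0,-0.14,0,94],[0,0,0,0,-0.14,0,94],[0,0,0,0,-0.14,0,94]]])

```text
time_s: 2.45
ee_pos: [0.4497, 0.0507, 0.2463]
eef_rot: [0.0, 0.864, 0.002]
force: [0.0, -0.2, 0.5]
grip_width: 0.0936
```

```bash
python3 - <<'E'
from h import *
c=cam('wrist'); save(c,'w1.png'); o=ctrl.get_obs(); print(o['time_s'],o['ee_pos'],o['qpos'],o['force'])
print(R.from_euler('xyz',o['eef_rot']).as_matrix().round(3)); print(-c['R'].T@c['t'],c['R'].round(3))
E
```

```text
2.5 [0.44793967 0.05076999 0.24367034] [ 0.05060967 -0.34042683  2.21413647 -0.05982476  0.55710531 -1.48295768] [ 1.03016504 -1.21950029 -2.28856972]
[[ 0.653 -0.002  0.757]
 [ 0.001  1.     0.001]
 [-0.757  0.     0.653]]
[0.28302506 0.04962234 0.34001906] [[-0.002  1.     0.001]
 [ 0.593  0.001  0.805]
 [ 0.805  0.002 -0.593]]
```

View pics/w1.png

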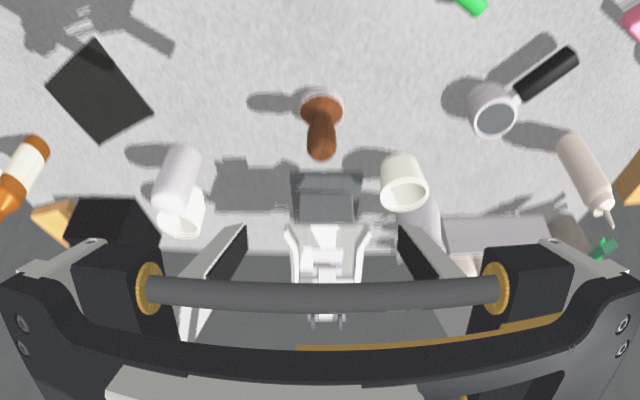

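The wrist view shows the mat (100,92), tamper foot (321,105) with knob end (321,145), portafilter head (493,112) with its handle to (575,55), and the cradle mouth cheeks (290,235)/(367,235). I'll enlarge it and measure.

```bash
python3 - <<'E'
from h import *
c=cam('wrist')
def masks(c,lo,hi,box):
    h=cv2.cvtColor(c['img'],cv2.COLOR_RGB2HSV); m=cv2.inRange(h,np.array(lo),np.array(hi)); z=np.zeros_like(m); x0,y0,x1,y1=box; z[y0:y1,x0:x1]=m[y0:y1,x0:x1]; return z
def big(m):
    cs,_=cv2.findContours(m,cv2.RETR_EXTERNAL,cv2.CHAIN_APPROX_NONE); return max(cs,key=cv2.contourArea)
def rect(c,cn,z):
    P=np.array([onz(c,u,v,z,True)[:2] for u,v in cn[:,0,:]],np.float32); return cv2.minAreaRect(P*1000)
print('mat',rect(c,big(masks(c,(0,0,0),(180,255,60),(40,30,165,150))),.006))
print('handle',rect(c,big(masks(c,(0,0,0),(180,255,60),(512,40,585,105))),.03))
cn=big(masks(c,(0,120,30),(20,255,255),(290,80,350,165))); print('tamper',cn[:,0].min(0),cn[:,0].max(0))
def crop(c,x0,y0,x1,y1,k,f): cv2.imwrite('pics/'+f,cv2.resize(cv2.cvtColor(c['img'][y0:y1,x0:x1],cv2.COLOR_RGB2BGR),None,fx=k,fy=k,interpolation=cv2.INTER_CUBIC))
crop(c,270,80,390,280,3,'w1a.png'); crop(c,460,40,590,145,6,'w1b.png')
E
```

```text
mat ((410.9458923339844, -249.66473388671875), (65.0452880859375, 26.66255760192871), 46.46439743041992)
handle ((421.1318359375, 330.3519592285156), (35.920166015625, 103.62824249267578), 62.39039993286133)
tamper [301  95] [341 159]
```

View pics/w1a.png

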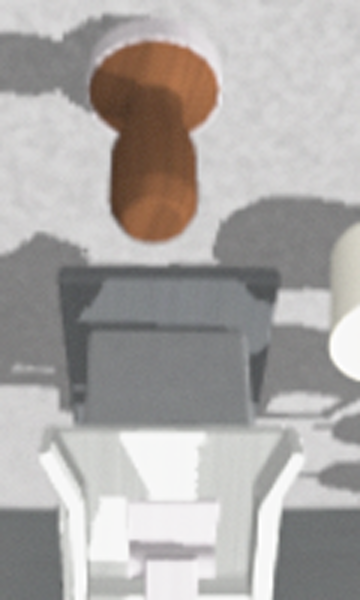

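View pics/w1b.png

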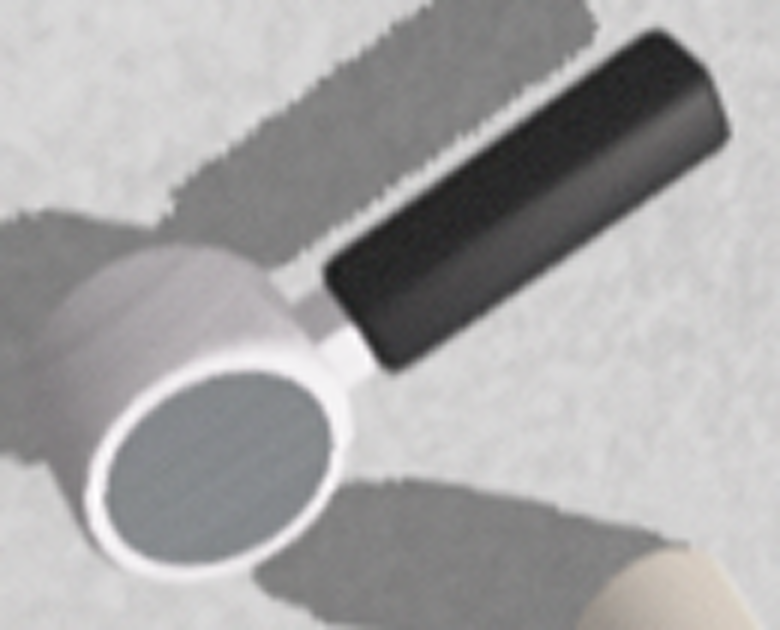

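```bash
python3 - <<'E'
from h import *
c=cam('wrist')
a=lambda u,v:((u+.5)/3-.5+270,(v+.5)/3-.5+80)
b=lambda u,v:((u+.5)/6-.5+460,(v+.5)/6-.5+40)
def pr(n,p,z): print(n,onz(c,*p,z,True).round(4))
pr('tamper top c',a(157,215),.095); pr('tam footL',a(90,88),.020);pr('tam footR',a(220,88),.020)
for z in (.0,.006): pr('standL',a(282,268),z); pr('standR',a(58,268),z)
pr('cheekL',a(300,449),.1295); pr('cheekR',a(40,449),.1295)
pr('deckmouthL',a(284,430),.108);pr('deckmouthR',a(52,430),.108)
pr('rampL',a(217,503),.1527); pr('rampR',a(129,503),.1527)
pr('rimc',b(218,470),.04); pr('rimfar',b(155,580),.04); 
for q in [(85,510),(352,400),(160,578),(265,357)]: pr('rim',b(*q),.04)
pr('hn',b(360,320),.03); pr('hf',b(690,85),.03)
h=cv2.cvtColor(c['img'],cv2.COLOR_RGB2HSV)
m=cv2.inRange(h,(0,0,0),(180,255,85)); z=np.zeros_like(m); z[25:160,30:170]=m[25:160,30:170]
cs,_=cv2.findContours(z,0,1); cs=sorted(cs,key=cv2.contourArea)[-2:]
for k in cs:
    q=cv2.approxPolyDP(k,5,True)[:,0]; print('mat',q.tolist(),[onz(c,*p,.006,True)[:2].round(4).tolist() for p in q])
E
```

```text
tamper top c [0.5192 0.0503 0.095 ]
tam footL [0.5167 0.0221 0.02  ]
tam footR [0.5166 0.0768 0.02  ]
standL [0.651  0.1183 0.    ]
standR [ 0.6514 -0.0029  0.    ]
standL [0.6445 0.1171 0.006 ]
standR [ 0.6449 -0.002   0.006 ]
cheekL [0.6261 0.1129 0.1295]
cheekR [ 6.260e-01 -4.000e-04  1.295e-01]
deckmouthL [0.6443 0.1096 0.108 ]
deckmouthR [0.6443 0.0018 0.108 ]
rampL [0.6319 0.076  0.1527]
rampR [0.6318 0.0386 0.1527]
rimc [0.5005 0.2796 0.04  ]
rimfar [0.5341 0.2763 0.04  ]
rim [0.5155 0.2502 0.04  ]
rim [0.4768 0.3064 0.04  ]
rim [0.5334 0.2774 0.04  ]
rim [0.4692 0.2789 0.04  ]
hn [0.4619 0.3072 0.03  ]
hf [0.3853 0.3696 0.03  ]
mat [[92, 38], [44, 87], [99, 145], [152, 113]] [[0.3829, -0.2429], [0.4343, -0.3819], [0.5703, -0.3315], [0.5182, -0.1945]]
```

>>> play_rows(deltas=[[[0,0,0,0,0.14,0,94],[0,0,0,0,0.14,0,94],[0,0,0,0,0.14,0,94],[0,0,0,0,0.14,0,94],[0,0,0,0,0.14,0,94],[20,0,35,0,0,0,94],[30,0,35,0,0,0,94],[0,0,0,0,0,0,94]]])

```text
time_s: 3.4
ee_pos: [0.5211, 0.0505, 0.1901]
eef_rot: [3.118, 1.559, 3.119]
force: [-0.6, 0.1, 1.1]
grip_width: 0.0938
```

```bash
python3 - <<'E'
from h import *
c=cam('wrist'); save(c,'w2.png'); o=ctrl.get_obs(); print(o['time_s'],o['ee_pos'],o['qpos'],o['force'])
print(R.from_euler('xyz',o['eef_rot']).as_matrix().round(4)); print(-c['R'].T@c['t'])
E
```

```text
3.45 [0.52034021 0.05059811 0.19283455] [ 2.65962816e-02  2.55324279e-01  1.60794940e+00  5.49384342e-04
  1.28695497e+00 -1.54547354e+00] [-0.62574329 -0.14884174  0.29700175]
[[-8.6e-03 -1.1e-03  1.0e+00]
 [ 3.0e-04  1.0e+00  1.1e-03]
 [-1.0e+00  3.0e-04 -8.6e-03]]
[0.45735974 0.0495945  0.37015572]
```

View pics/w2.png

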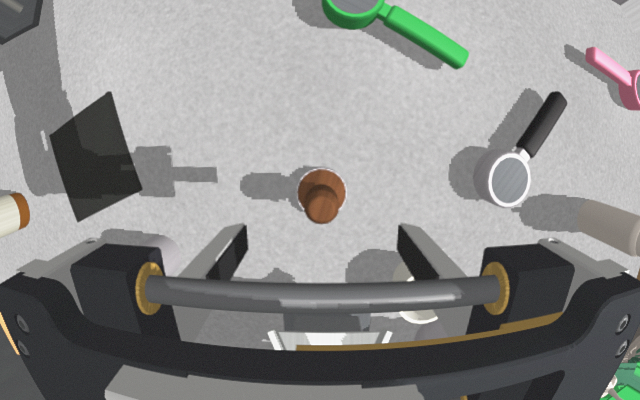

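This view shows the tamper foot centre near (322,190), its top near (321,205), the portafilter head at (509,178) and the mat at (97,157).

```bash
python3 - <<'E'
from h import *
c=cam('wrist')
h=cv2.cvtColor(c['img'],cv2.COLOR_RGB2HSV)
m=cv2.inRange(h,(0,110,30),(20,255,255)); z=np.zeros_like(m); z[150:240,290:360]=m[150:240,290:360]
cn=max(cv2.findContours(z,0,1)[0],key=cv2.contourArea); print(cn[:,0].min(0),cn[:,0].max(0))
cv2.imwrite('pics/w2a.png',cv2.resize(cv2.cvtColor(c['img'][155:235,285:365],cv2.COLOR_RGB2BGR),None,fx=7,fy=7,interpolation=cv2.INTER_CUBIC))
cv2.imwrite('pics/w2b.png',cv2.resize(cv2.cvtColor(c['img'][80:220,460:580],cv2.COLOR_RGB2BGR),None,fx=4,fy=4,interpolation=cv2.INTER_CUBIC))
m=cv2.inRange(h,(0,0,0),(180,255,75)); z=np.zeros_like(m); z[85:160,510:575]=m[85:160,510:575]
cn=max(cv2.findContours(z,0,1)[0],key=cv2.contourArea); 
P=np.array([onz(c,u,v,.036,True)[:2] for u,v in cn[:,0,:]],np.float32); print(cv2.minAreaRect(P*1000))
E
```

```text
[299 171] [344 222]
((425.7305908203125, 332.7210693359375), (31.19199562072754, 108.15853881835938), 54.51259231567383)
```

View pics/w2a.png

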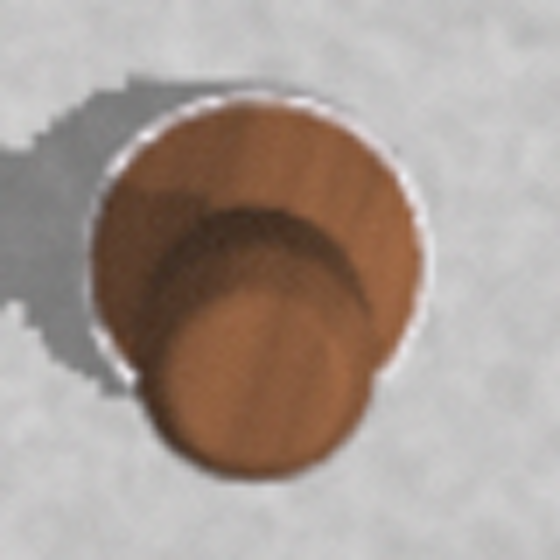

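View pics/w2b.png

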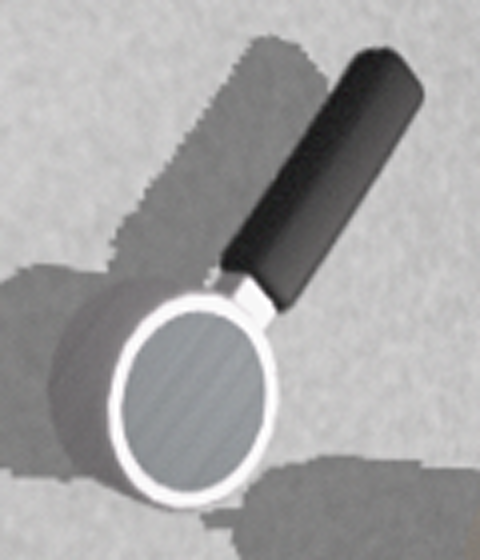

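```bash
python3 - <<'E'
from h import *
c=cam('wrist')
a=lambda u,v:((u+.5)/7-.5+285,(v+.5)/7-.5+155)
b=lambda u,v:((u+.5)/4-.5+460,(v+.5)/4-.5+80)
def pr(n,p,z): print(n,onz(c,*p,z,True).round(4))
for z in (0.01,.02): pr('near foot edge (x-29)',a(257,93),z); pr('L',a(430,255),z); pr('R',a(88,255),z)
pr('top c',a(262,370),.095); pr('knob far edge(+17)',a(255,480),.082)
pr('knobL',a(373,340),.08);pr('knobR',a(143,340),.08)
for q in [(110,410),(277,390),(190,505),(200,293),(194,400)]: pr('rim',b(*q),.04)
pr('hn top',b(252,268),.038); pr('hf top',b(385,55),.038)
pr('hn R low',b(225,262),.026);pr('hn L',b(285,308),.026);pr('hf R',b(355,55),.026);pr('hf L',b(423,95),.026)
E
```

```text
near foot edge (x-29) [0.4989 0.0493 0.01  ]
L [0.5267 0.079  0.01  ]
R [0.5268 0.0203 0.01  ]
near foot edge (x-29) [0.4977 0.0493 0.02  ]
L [0.5248 0.0782 0.02  ]
R [0.5249 0.0211 0.02  ]
top c [0.5257 0.0501 0.095 ]
knob far edge(+17) [0.5449 0.0492 0.082 ]
knobL [0.5251 0.0656 0.08  ]
knobR [0.5252 0.0335 0.08  ]
rim [0.5085 0.25   0.04  ]
rim [0.5004 0.3162 0.04  ]
rim [0.5383 0.285  0.04  ]
rim [0.4712 0.2808 0.04  ]
rim [0.5046 0.2818 0.04  ]
hn top [0.4621 0.3028 0.038 ]
hf top [0.3854 0.3612 0.038 ]
hn R low [0.4612 0.3001 0.026 ]
hn L [0.4746 0.3277 0.026 ]
hf R [0.3853 0.3572 0.026 ]
hf L [0.3942 0.3924 0.026 ]
```

>>> play_rows(deltas=[[[20,-1,7,0,-0.008,0,94],[35,0,0,0,0,0,94],[35,0,0,0,0,0,94],[30,0,0,0,0,0,94],[20,0,0,0,0,0,94],[0,0,0,0,0,0,94],[0,0,0,0,0,0,20],[0,0,0,0,0,0,20],[0,0,0,0,0,0,20],[0,0,0,0,0,0,20]]], grip_force=25)

```text
time_s: 4.55
ee_pos: [0.5281, 0.0497, 0.0564]
eef_rot: [0.005, 1.561, 0.006]
force: [-0.2, 0.4, -0.2]
grip_width: 0.0657
```

>>> play_rows(deltas=[[[0,0,0,0,0,0,20],[0,0,0,0,0,0,20],[0,0,0,0,0,0,20],[0,0,0,0,0,0,20],[0,0,0,0,0,0,20],[0,0,0,0,0,0,20]]])

```text
time_s: 5.15
ee_pos: [0.5277, 0.0496, 0.0554]
eef_rot: [-0.009, 1.563, -0.008]
force: [-0.3, -0.8, 0.9]
grip_width: 0.0331
```

>>> play_rows(deltas=[[[-15,0,0,0,0,0,20],[-25,0,0,0,0,0,20],[-30,0,-10,0,0,0,20],[0,-30,-20,0,0,0,20],[0,-40,-20,0,0,0,20],[0,-45,0,0,0,0,20],[0,-45,0,0,0,0,20],[0,-45,0,0,0,0,20],[0,-45,0,0,0,0,20],[0,-40,0,0,0,0,20]]])

```text
time_s: 6.15
ee_pos: [0.477, -0.2424, 0.1248]
eef_rot: [0.033, 1.563, 0.033]
force: [0.8, 0.2, -2.2]
grip_width: 0.0334
```

>>> play_rows(deltas=[[[0,-30,0,0,0,0,20],[0,-19,0,0,0,0,20],[0,0,0,0,0,0,20],[0,0,0,0,0,0,20]]])

```text
time_s: 6.55
ee_pos: [0.4775, -0.2887, 0.1247]
eef_rot: [0.099, 1.563, 0.1]
force: [0.3, 0.4, -2.1]
grip_width: 0.0336
```

```bash
python3 - <<'E'
from h import *
c=cam('wrist'); save(c,'w3.png'); o=ctrl.get_obs(); print(o['time_s'],o['ee_pos'],o['qpos'],o['force'],o['grip_width'])
print(R.from_euler('xyz',o['eef_rot']).as_matrix().round(4)); print(-c['R'].T@c['t'])
E
```

```text
6.6 [ 0.47765791 -0.28830674  0.12483792] [-0.61102343  0.39181486  1.59380885  0.00523937  1.1501173  -2.18585025] [-0.1515172  -0.2513834  -1.45838733] 0.033504570173231524
[[ 7.5e-03 -1.9e-03  1.0e+00]
 [ 6.0e-04  1.0e+00  1.9e-03]
 [-1.0e+00  5.0e-04  7.5e-03]]
[ 0.41026389 -0.28965123  0.30343835]
```

View pics/w3.png

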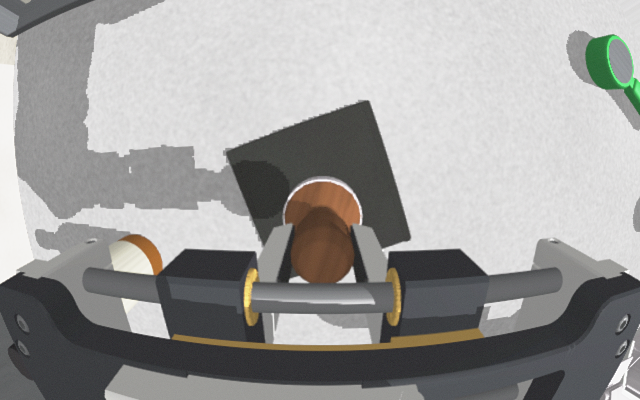

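```bash
python3 - <<'E'
from h import *
c=cam('wrist')
A,B,C=[onz(c,*p,.006,True) for p in [(226,150),(368,100),(410,237)]]
print(A,B,C,(A+C)/2,np.linalg.norm(A-B),np.linalg.norm(B-C))
E
```

```text
[ 0.4311595 -0.3839604  0.006    ] [ 0.38356801 -0.24511433  0.006     ] [ 0.521699   -0.19608559  0.006     ] [ 0.47642925 -0.29002299  0.006     ] 0.1467759495397954 0.14657417340436832
```

>>> play_rows(deltas=[[[20,0,0,0,0,0,20],[20,0,0,0,0,0,20],[13,0,0,0,0,0,20],[7,0,0,0,0,0,20],[0,0,0,0,0,0,20],[0,0,0,0,0,0,20]]])

```text
time_s: 7.25
ee_pos: [0.4785, -0.2894, 0.0658]
eef_rot: [-0.062, 1.562, -0.061]
force: [-0.5, 0.3, -3.1]
grip_width: 0.033
```

>>> play_rows(deltas=[[[2,0,0,0,0,0,20],[1,0,0,0,0,0,20],[0,0,0,0,0,0,20],[0,0,0,0,0,0,20]]])

```text
time_s: 7.65
ee_pos: [0.4781, -0.2894, 0.0622]
eef_rot: [-0.014, 1.563, -0.013]
force: [0.1, 0.8, -2.3]
grip_width: 0.0335
```

>>> play_rows(deltas=[[[1,0,0,0,0,0,20],[0.5,0,0,0,0,0,20],[0,0,0,0,0,0,20],[0,0,0,0,0,0,20]]])

```text
time_s: 8.05
ee_pos: [0.4784, -0.2895, 0.0614]
eef_rot: [-0.061, 1.562, -0.06]
force: [-2.3, 1.6, 7.3]
grip_width: 0.0331
```

>>> play_rows(deltas=[[[0,0,0,0,0,0,45],[0,0,0,0,0,0,60],[0,0,0,0,0,0,75],[0,0,0,0,0,0,75],[-10,0,0,0,0,0,75],[-30,0,0,0,0,0,75],[-40,0,0,0,0,0,75],[-40,0,0,0,0,0,75],[0,0,0,0,0,0,75]]])

```text
time_s: 8.95
ee_pos: [0.4788, -0.2905, 0.1868]
eef_rot: [-0.33, 1.554, -0.329]
force: [-0.1, -0.7, -0.2]
grip_width: 0.0749
```

```bash
python3 - <<'E'
from h import *
c=cam('wrist'); save(c,'w4.png'); c=cam('scene'); cv2.imwrite('pics/s4.png',cv2.resize(cv2.cvtColor(c['img'][130:330,200:480],cv2.COLOR_RGB2BGR),None,fx=2.8,fy=2.8)); o=ctrl.get_obs(); print(o['time_s'],o['ee_pos'],o['qpos'],o['force'],o['grip_width'])
E
```

```text
9.05 [ 0.47732955 -0.28946636  0.18159313] [-0.61300583  0.33300387  1.53433406  0.00488219  1.26584599 -2.18643325] [-0.42452213 -0.23189492 -0.87476679] 0.07478786446701521
```

View pics/w4.png

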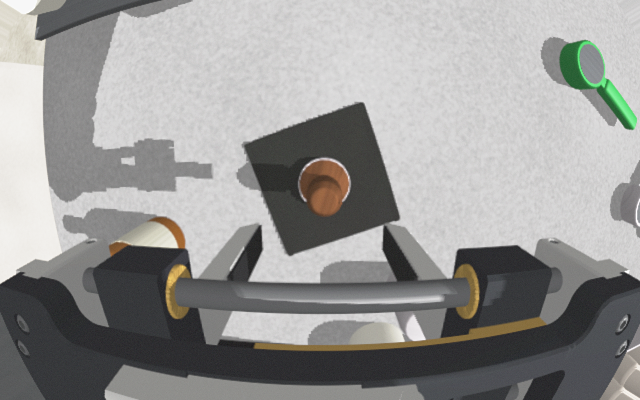

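View pics/s4.png

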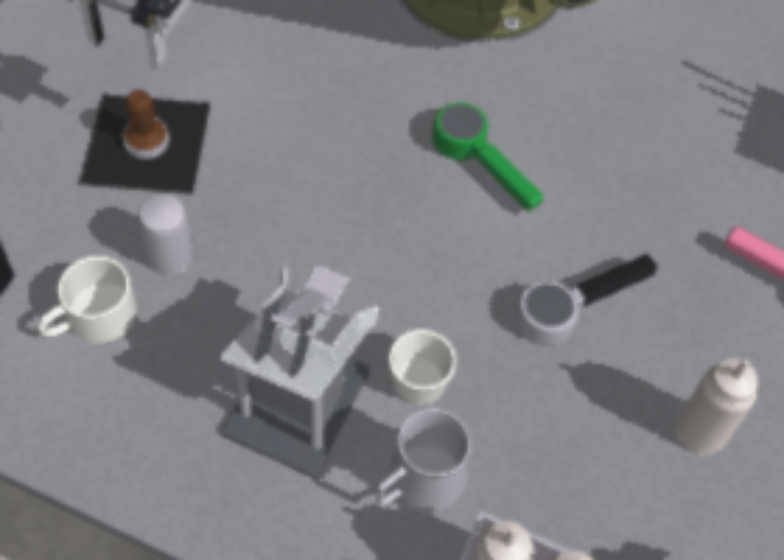

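The tamper stands at the mat's centre, with its foot at (325,183) inside the mat corners. On to the portafilter.

>>> play_rows(deltas=[[[-20,20,0,0,0,0,94],[-25,40,0,0,0,0,94],[-25,40,0,0,0,0,94],[0,45,0,0,0,0,94],[0,45,0,0,0,0,94],[0,45,0,0,0,0,94],[0,45,0,0,0,0,94],[0,45,0,0,0,0,94],[0,45,0,0,0,0,94],[0,45,0,0,0,0,94]]])

```text
time_s: 10.05
ee_pos: [0.4754, 0.1274, 0.2495]
eef_rot: [-0.062, 1.565, -0.061]
force: [0.5, -0.4, 0.1]
grip_width: 0.0942
```

>>> play_rows(deltas=[[[0,45,8,0,0,0,94],[0,45,8,0,0,0,94],[0,40,8,0,0,0,94],[0,24,8,0,0,0,94],[0,0,0,0.13,0,0,94],[0,0,0,0.13,0,0,94],[0,0,0,0.13,0,0,94],[0,0,0,0.14,0,0,94],[0,0,0,0.13,0,0,94],[0,0,0,0,0,0,94]]])

```text
time_s: 11.05
ee_pos: [0.5076, 0.2795, 0.2495]
eef_rot: [0.514, 1.565, -0.147]
force: [-0.4, 0.2, -0.2]
grip_width: 0.094
```

```bash
python3 - <<'E'
from h import *
c=cam('wrist'); save(c,'w5.png'); o=ctrl.get_obs(); print(o['time_s'],o['ee_pos'],o['qpos'],o['force'],o['grip_width'])
print(R.from_euler('xyz',o['eef_rot']).as_matrix().round(4)); print(-c['R'].T@c['t'])
E
```

```text
11.1 [0.50766369 0.27954807 0.24973596] [ 0.44174851  0.33443966  1.37312551 -0.00344815  1.42863606 -0.47253383] [-0.35435156 -0.03839228  0.11853849] 0.09405512957170636
[[ 6.300e-03  6.100e-01  7.924e-01]
 [-8.000e-04  7.924e-01 -6.100e-01]
 [-1.000e+00  3.200e-03  5.500e-03]]
[0.45438097 0.31911468 0.42843002]
```

View pics/w5.png

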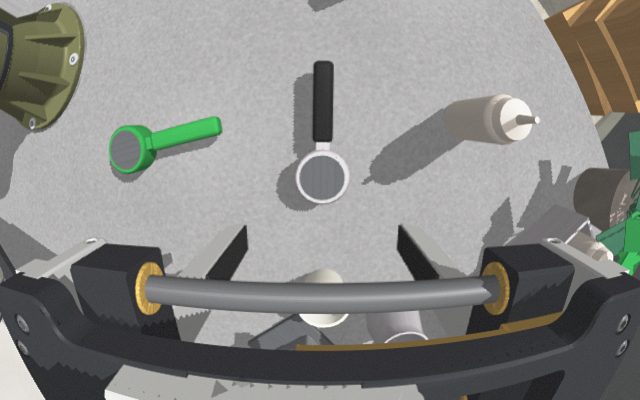

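The portafilter, with its black handle (323,62–140) and head (323,177), is seen almost straight along the tool's plane. I'll measure it from here.

```bash
python3 - <<'E'
from h import *
c=cam('wrist')
h=cv2.cvtColor(c['img'],cv2.COLOR_RGB2HSV)
m=cv2.inRange(h,(0,0,0),(180,255,75)); z=np.zeros_like(m); z[50:146,305:340]=m[50:146,305:340]
cn=max(cv2.findContours(z,0,1)[0],key=cv2.contourArea); 
for zz in (.026,.036):
  P=np.array([onz(c,u,v,zz,True)[:2] for u,v in cn[:,0,:]],np.float32); print(cv2.minAreaRect(P*1000))
m=cv2.inRange(h,(0,0,195),(180,40,255)); z=np.zeros_like(m); z[146:206,290:356]=m[146:206,290:356]
cn=max(cv2.findContours(z,0,1)[0],key=cv2.contourArea); print(cn[:,0].min(0),cn[:,0].max(0))
cv2.imwrite('pics/w5a.png',cv2.resize(cv2.cvtColor(c['img'][50:215,270:380],cv2.COLOR_RGB2BGR),None,fx=3.6,fy=3.6,interpolation=cv2.INTER_CUBIC))
E
```

```text
((427.52734375, 342.1666259765625), (25.4860782623291, 105.71656036376953), 51.25526809692383)
((428.1893615722656, 341.58758544921875), (24.853059768676758, 103.09087371826172), 51.25529479980469)
[296 146] [349 202]
```

View pics/w5a.png

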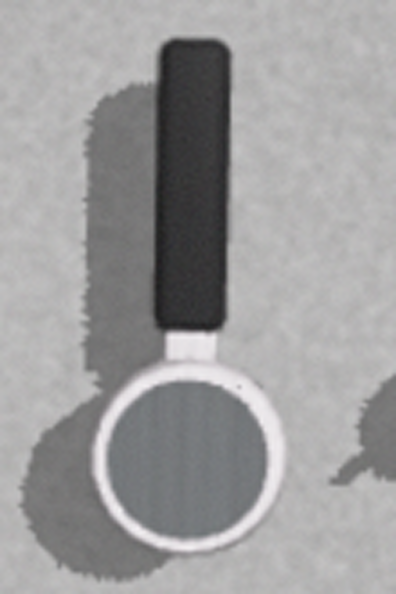

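>>> play_rows(deltas=[[[0,0,0,0.02,0.006,0,70],[0,-0.7,-33,0,0,0,70],[0,-0.7,-40,0,0,0,70],[30,0,-25.5,0,0,0,70],[40,0,0,0,0,0,70],[40,0,0,0,0,0,70],[30,0,0,0,0,0,70],[20,0,0,0,0,0,70],[0,0,0,0,0,0,70]]])

```text
time_s: 12.05
ee_pos: [0.4297, 0.3402, 0.0882]
eef_rot: [2.947, 1.569, 2.269]
force: [1.0, -0.4, 0.3]
grip_width: 0.0703
```

```bash
python3 - <<'E'
from h import *
c=cam('wrist'); save(c,'w6.png'); o=ctrl.get_obs(); print(o['time_s'],o['ee_pos'],o['qpos'],o['force'],o['grip_width'])
M=R.from_euler('xyz',o['eef_rot']).as_matrix();print(M.round(4)); print(np.degrees(np.arctan2(M[1,2],M[0,2])))
h=cv2.cvtColor(c['img'],cv2.COLOR_RGB2HSV)
print(M.T@(np.array([.430,.340,.009])-o['ee_pos'])*1000)
E
```

```text
12.1 [0.43056361 0.34074786 0.09017097] [ 6.02101494e-01  4.18432649e-01  1.64584416e+00  1.53636532e-03
  1.07458230e+00 -2.91403700e-01] [0.1766641  0.61230342 0.70725404] 0.07008750568868079
[[ 1.500e-03  6.273e-01  7.788e-01]
 [ 2.700e-03  7.788e-01 -6.273e-01]
 [-1.000e+00  3.000e-03 -5.000e-04]]
-38.84768338249093
[ 8.11677585e+01 -1.18001185e+00  7.16127840e-02]
```

View pics/w6.png

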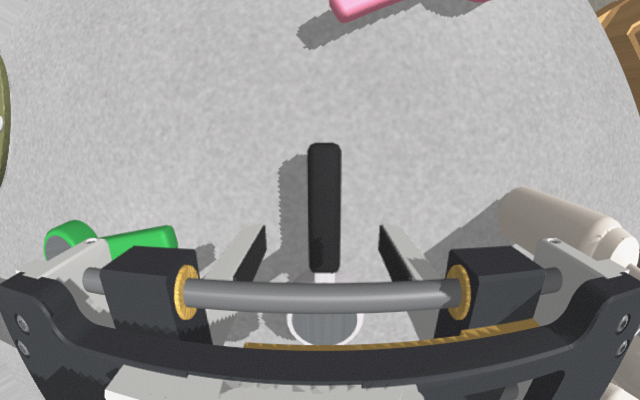

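>>> play_rows(deltas=[[[30,0,0,0,0,0,70],[25,0,0,0,0,0,70],[15,0,0,0,0,0,70],[9,0,0,0,0,0,70],[0,0,0,0,0,0,70],[0,0,0,0,0,0,70]]])

```text
time_s: 12.7
ee_pos: [0.4317, 0.3417, 0.0129]
eef_rot: [1.475, 1.564, 0.796]
force: [0.5, -0.2, 0.1]
grip_width: 0.07
```

>>> play_rows(deltas=[[[3.5,0,0,0,0,0,70],[0,0,0,0,0,0,45],[0,0,0,0,0,0,20],[0,0,0,0,0,0,15],[0,0,0,0,0,0,15],[0,0,0,0,0,0,15],[0,0,0,0,0,0,15],[0,0,0,0,0,0,15],[0,0,0,0,0,0,15],[0,0,0,0,0,0,15]]], grip_force=55)

```text
time_s: 13.7
ee_pos: [0.4312, 0.3414, 0.0083]
eef_rot: [1.525, 1.566, 0.846]
force: [0.2, -0.3, 0.3]
grip_width: 0.0254
```

>>> play_rows(deltas=[[[-10,0,0,0,0,0,15],[-20,0,0,0,0,0,15],[-35,0,0,0,0,0,15],[-40,0,0,0,0,0,15],[-40,0,0,0,0,0,15],[-25,0,0,0,0,0,15],[0,0,0,0,0,0,15]]])

```text
time_s: 14.4
ee_pos: [0.4315, 0.3414, 0.182]
eef_rot: [1.403, 1.56, 0.725]
force: [0.0, 0.1, -4.3]
grip_width: 0.0256
```

```bash
python3 - <<'E'
from h import *
c=cam('wrist'); save(c,'w7.png'); o=ctrl.get_obs(); print(o['time_s'],o['ee_pos'],o['force'],o['moment'],o['grip_width'])
c=cam('scene'); cv2.imwrite('pics/s7.png',cv2.resize(cv2.cvtColor(c['img'][120:320,320:560],cv2.COLOR_RGB2BGR),None,fx=3,fy=3))
E
```

```text
14.45 [0.43071925 0.34083049 0.17910304] [ 0.03449618 -0.54856984 -4.91202014] [0.13463818 0.21913031 0.00855602] 0.025345256775068253
```

View pics/w7.png

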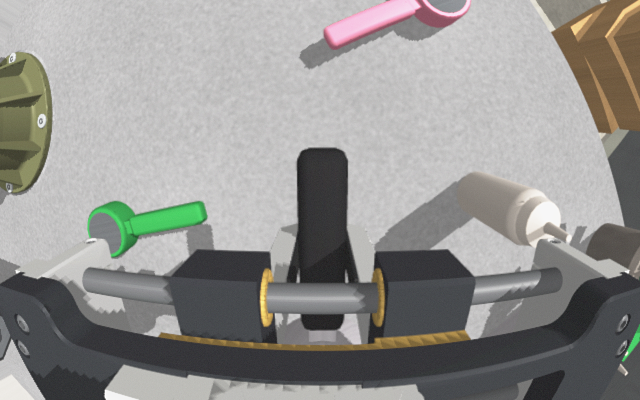

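View pics/s7.png

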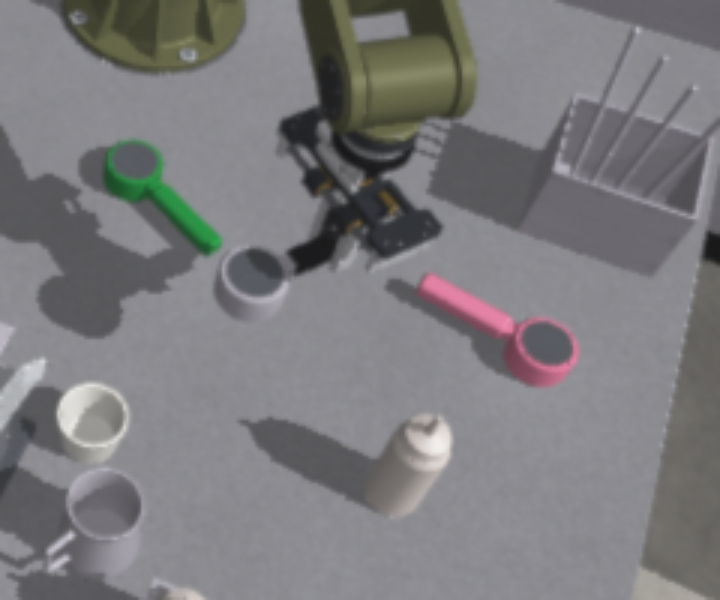

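```bash
python3 - <<'E'
from h import *
c=cam('wrist'); o=ctrl.get_obs(); M=R.from_euler('xyz',o['eef_rot']).as_matrix()
for th in (0,2,4,6):
    t=np.radians(th) # droop: head down, handle end up, about grasp point tool x=-19
    out=[]
    for x,z in [(-29.7,-56.4),(-5.7,-56.4),(-29.7,-50)]:
        dx=x+19; X=-19+dx*np.cos(t)+z*np.sin(t); Z=z*np.cos(t)-dx*np.sin(t)
        for y in ([-13,13] if x<-20 else [0]): out.append(proj(c,o['ee_pos']+M@np.array([X,y,Z])/1000,True).round(1).tolist())
    print(th,out)
cv2.imwrite('pics/w7a.png',cv2.resize(cv2.cvtColor(c['img'][130:250,270:380],cv2.COLOR_RGB2BGR),None,fx=5,fy=5,interpolation=cv2.INTER_CUBIC))
E
```

```text
0 [[296.4, 147.8], [350.0, 147.8], [323.0, 145.1], [296.6, 160.8], [349.9, 160.9]]
2 [[296.1, 148.8], [350.4, 148.9], [323.0, 144.5], [296.3, 162.0], [350.2, 162.1]]
4 [[295.8, 150.1], [350.7, 150.2], [323.0, 144.1], [296.0, 163.4], [350.5, 163.4]]
6 [[295.5, 151.5], [351.1, 151.6], [323.1, 143.7], [295.7, 164.9], [350.8, 164.9]]
```

View pics/w7a.png

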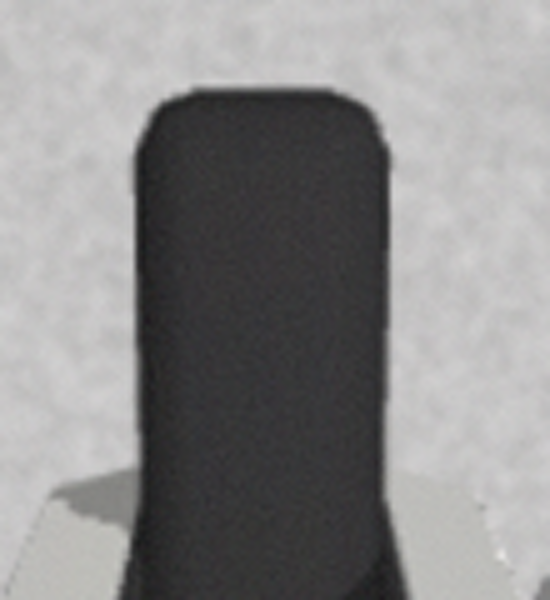

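The handle appears as predicted, with its end at row 148 and columns 297–348, so there is no droop and it is centred. Next I carry it over, turn it, and tilt.

>>> play_rows(deltas=[[[0,-16,14,0,0,0,15],[0,-28,26,0,0,0,15],[0,-33,31,0,0,0,15],[0,-33,31,0,0,0,15],[0,-33,31,0,0,0,15],[0,-30,27,0,0,0,15],[0,-22,20,0,0,0,15],[0,-14,13,0,0,0,15],[0,0,0,-0.08,0,0,15],[0,0,0,-0.12,0,0,15]]])

```text
time_s: 15.55
ee_pos: [0.4487, 0.0561, 0.1754]
eef_rot: [2.144, 1.567, 1.668]
force: [1.3, 0.4, -3.0]
grip_width: 0.0258
```

>>> play_rows(deltas=[[[0,0,0,-0.12,0,0,15],[0,0,0,-0.12,0,0,15],[0,0,0,-0.12,0,0,15],[0,0,0,-0.118,0,0,15],[0,0,0,0,-0.08,0,15],[0,0,0,0,-0.11,0,15],[0,0,0,0,-0.11,0,15],[0,0,0,0,-0.11,0,15],[0,0,0,0,-0.079,0,15],[0,0,0,0,0,0,15]]])

```text
time_s: 16.55
ee_pos: [0.4474, 0.0568, 0.1748]
eef_rot: [0.007, 1.082, 0.006]
force: [-0.2, -0.2, -4.1]
grip_width: 0.0256
```

```bash
cat > st.py <<'E'
from h import *
D=np.array([.687,.057,.130]); a=np.radians(28); E_=np.array([[np.cos(a),0,-np.sin(a)],[0,1,0],[np.sin(a),0,np.cos(a)]])
def st(tgt=None):
    o=ctrl.get_obs(); M=R.from_euler('xyz',o['eef_rot']).as_matrix()
    H=o['ee_pos']+M@np.array([.0083,0,.0946])
    print('t',round(o['time_s'],2),'tcp',o['ee_pos'].round(4),'F',o['force'].round(1),'w',round(o['grip_width'],4))
    print('H in deck mm',(E_.T@(H-D)*1000).round(1))
    Rd=E_.T@M; # want tool x=-ez, y=ey, z=ex
    G=np.array([[0,0,1],[0,1,0],[-1,0,0]]).astype(float)
    print('rot err (tool axes) to apply',R.from_matrix((Rd.T@G)).as_rotvec().round(4))
    if tgt is not None: print('tool move mm',(M.T@(E_@(np.array(tgt)/1000)+D-H)*1000).round(1))
    return o,M,H
E
python3 - <<'E'
from st import *
st((-100,0,30)); 
for n in ('wrist','scene','top'):
    c=cam(n); save(c,n+'8.png')
    if n!='wrist':
        x0,y0,x1,y1=(240,150,420,310) if n=='scene' else (260,120,380,230)
        cv2.imwrite('pics/'+n+'8c.png',cv2.resize(cv2.cvtColor(c['img'][y0:y1,x0:x1],cv2.COLOR_RGB2BGR),None,fx=4.2 if n=='scene' else 5,fy=4.2 if n=='scene' else 5,interpolation=cv2.INTER_CUBIC)[:600])
E
```

```text
t 16.55 tcp [0.4474 0.0568 0.1748] F [-0.2 -0.2 -4.1] w 0.0256
H in deck mm [-95.9  -0.4 143.8]
rot err (tool axes) to apply [-0.002   0.0001 -0.0027]
tool move mm [113.8   0.   -4.1]
```

View pics/wrist8.png

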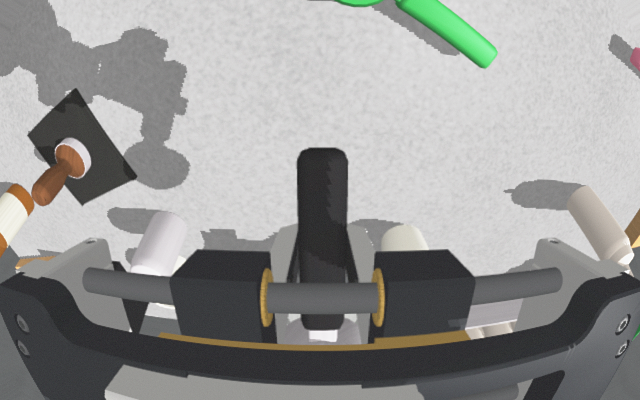

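View pics/scene8c.png

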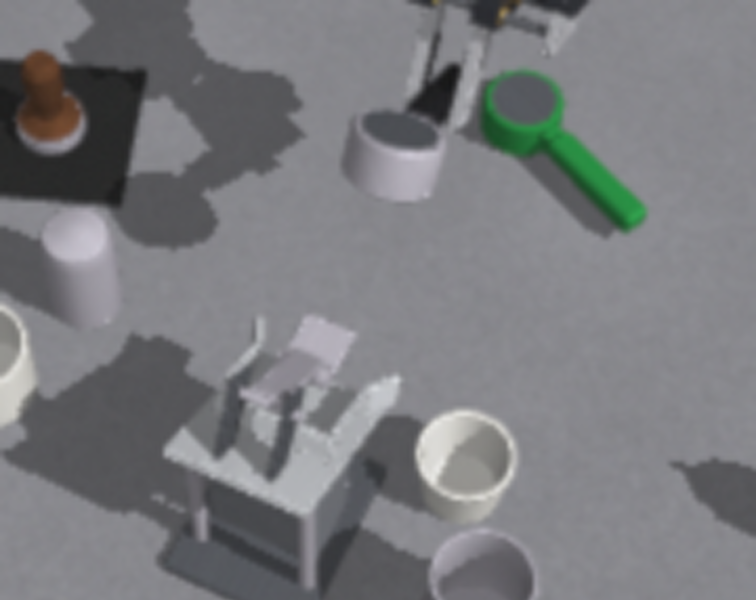

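View pics/top8c.png

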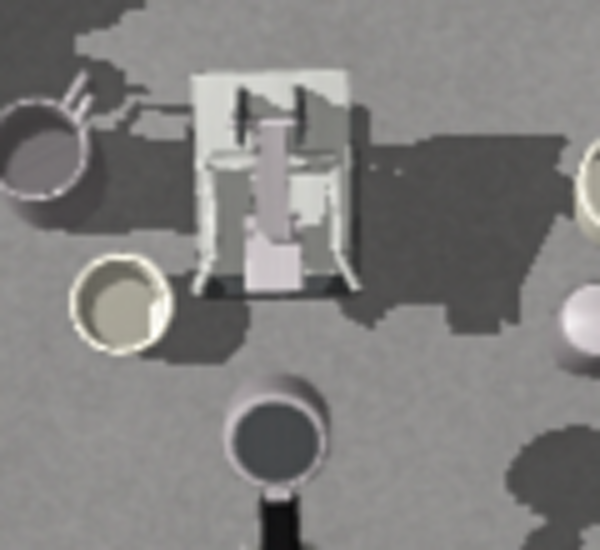

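>>> play_rows(deltas=[[[15,0,-4,0,0,0,15],[30,0,-4,0,0,0,15],[35,0,-2,0,0,0,15],[24,0,0,0,0,0,15],[12,0,0,0,0,0,15],[0,0,0,0,0,0,15],[0,0,0,0,0,0,15]]])

```text
time_s: 17.4
ee_pos: [0.4957, 0.0571, 0.0702]
eef_rot: [0.008, 1.08, 0.006]
force: [0.8, -0.5, -3.7]
grip_width: 0.0259
```

```bash
python3 - <<'E'
from st import *
st((-95,0,3)); 
for n in ('scene','top'):
        c=cam(n)
        x0,y0,x1,y1=(250,180,390,300) if n=='scene' else (275,125,365,225)
        k=5 if n=='scene' else 6
        cv2.imwrite('pics/'+n+'9c.png',cv2.resize(cv2.cvtColor(c['img'][y0:y1,x0:x1],cv2.COLOR_RGB2BGR),None,fx=k,fy=k,interpolation=cv2.INTER_CUBIC)[:600])
E
```

```text
t 17.4 tcp [0.4957 0.0571 0.0702] F [ 0.8 -0.5 -3.7] w 0.0259
H in deck mm [-1.024e+02 -1.000e-01  2.880e+01]
rot err (tool axes) to apply [-0.0025  0.0019 -0.0027]
tool move mm [25.9  0.   7.3]
```

View pics/scene9c.png

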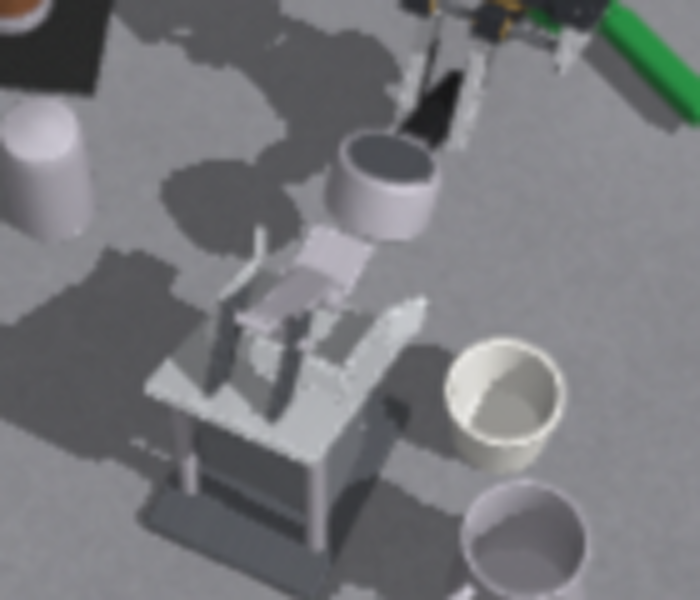

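View pics/top9c.png

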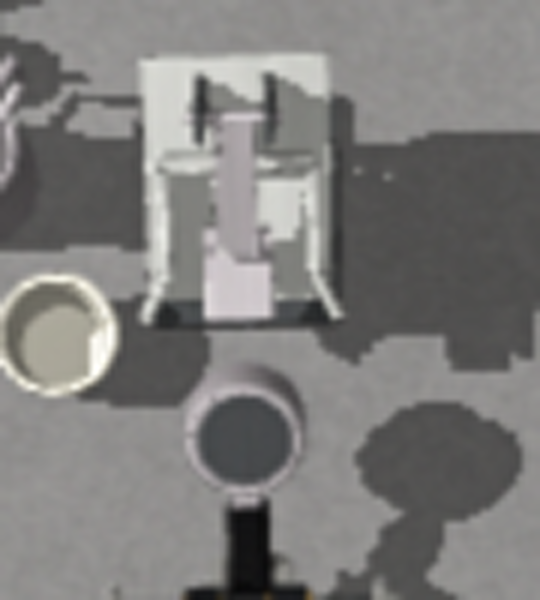

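```bash
python3 - <<'E'
from h import *
T=cam('top')
t=lambda u,v:((u+.5)/6-.5+275,(v+.5)/6-.5+125)
print('rimL,R',onz(T,*t(186,440),.143),onz(T,*t(303,440),.143))
print('ramp',onz(T,*t(204,318),.1527),onz(T,*t(272,318),.1527))
print('cheek',onz(T,*t(146,318),.1295),onz(T,*t(341,318),.1295))
print('rear',onz(T,*t(139,62),.178),onz(T,*t(329,55),.178))
print('handle',onz(T,*t(226,540),.10),onz(T,*t(270,540),.10))
E
```

```text
rimL,R [0.56416838 0.08979831 0.143     ] [0.56226977 0.02084199 0.143     ]
ramp [0.63502779 0.0771488  0.1527    ] [0.63390461 0.03711566 0.1527    ]
cheek [0.63985459 0.1127465  0.1295    ] [ 0.63658967 -0.00362339  0.1295    ]
rear [0.78362348 0.11077401 0.178     ] [ 7.84564545e-01 -5.95350636e-04  1.78000000e-01]
handle [0.50817991 0.06912818 0.1       ] [0.50746186 0.04264012 0.1       ]
```

>>> play_rows(deltas=[[[8,0,0,0,0,0,15],[12,0,0,0,0,0,15],[7,0,0,0,0,0,15],[0,0,0,0,0,0,15],[0,0,10,0,0,0,15],[0,0,15,0,0,0,15],[0,0,5,0,0,0,15],[0,0,0,0,0,0,15]]])

```text
time_s: 18.35
ee_pos: [0.5356, 0.0572, 0.0615]
eef_rot: [0.008, 1.077, 0.006]
force: [0.2, 0.5, -3.7]
grip_width: 0.0255
```

```bash
sed -i 's/\[.687,/[.690,/' st.py; python3 - <<'E'
from st import *
st((-40,0,2.5)); 
for n in ('scene','top'):
        c=cam(n)
        x0,y0,x1,y1=(250,180,390,300) if n=='scene' else (275,125,365,225)
        k=5 if n=='scene' else 6
        cv2.imwrite('pics/'+n+'10c.png',cv2.resize(cv2.cvtColor(c['img'][y0:y1,x0:x1],cv2.COLOR_RGB2BGR),None,fx=k,fy=k,interpolation=cv2.INTER_CUBIC)[:600])
E
```

```text
t 18.35 tcp [0.5356 0.0572 0.0615] F [ 0.2  0.5 -3.7] w 0.0255
H in deck mm [-73.9  -0.    4.2]
rot err (tool axes) to apply [-0.0025  0.005  -0.003 ]
tool move mm [ 1.9  0.1 33.8]
```

View pics/scene10c.png

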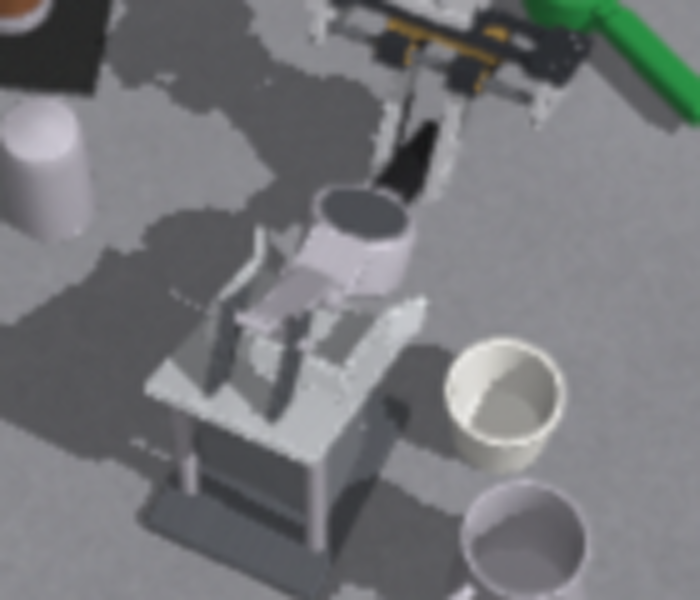

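View pics/top10c.png

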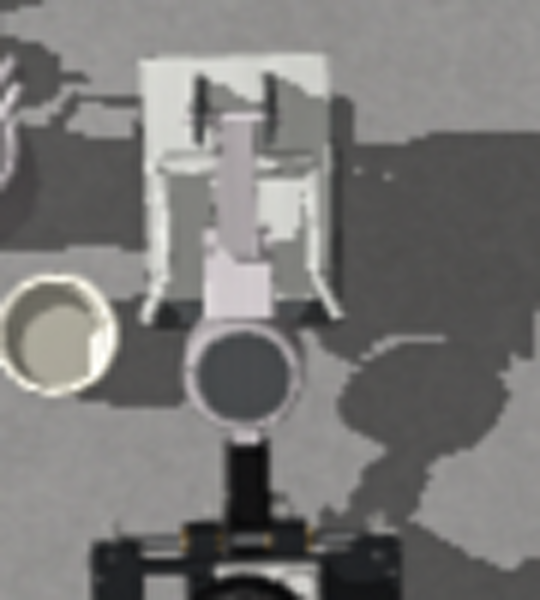

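```bash
python3 - <<'E'
from st import *
c=cam('scene')
cv2.imwrite('pics/scene10d.png',cv2.resize(cv2.cvtColor(c['img'][208:256,290:345],cv2.COLOR_RGB2BGR),None,fx=12,fy=12,interpolation=cv2.INTER_CUBIC))
o,M,H=st()
w=lambda x,y,z:proj(c,D+E_@np.array([x,y,z])/1000)
f=lambda p:((p-[290,208]+.5)*12-.5).round()
print('tip',f(w(-42,20,48)),f(w(-42,-20,48)),'headtop front',f(w(-38,0,44)),'rimc',f(w(-74,0,44)),'nose',f(w(0,20,26)),f(w(0,-20,26)))
E
```

```text
t 18.5 tcp [0.5343 0.0572 0.0605] F [-0.   0.3 -4.7] w 0.0255
H in deck mm [-75.5  -0.    3.7]
rot err (tool axes) to apply [-0.0025  0.003  -0.0029]
tip [423. 238.] [282. 181.] headtop front [343. 229.] rimc [394. 168.] nose [344. 384.] [201. 325.]
```

View pics/scene10d.png

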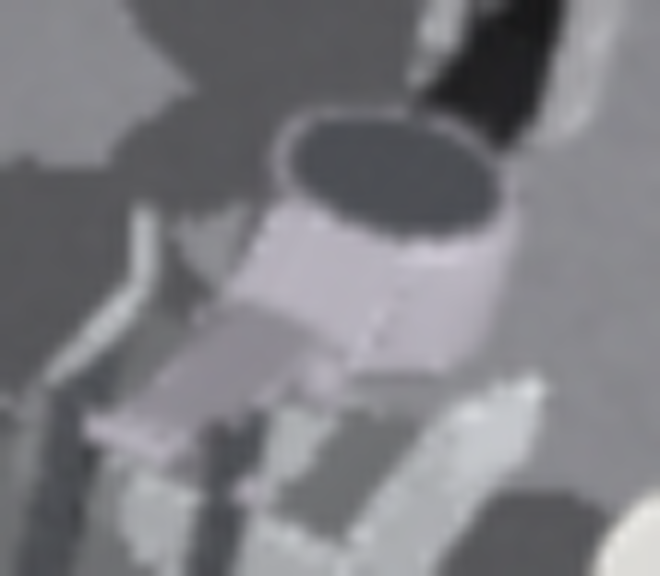

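>>> play_rows(deltas=[[[1.5,0,0,0,0,0,15],[0,0,3,0,0,0,15],[0,0,4,0,0,0,15],[0,0,4,0,0,0,15],[0,0,0,0,0,0,15]]])

```text
time_s: 19.0
ee_pos: [0.5458, 0.0572, 0.0649]
eef_rot: [0.008, 1.078, 0.006]
force: [-0.1, 0.5, -4.1]
grip_width: 0.0257
```

```bash
python3 - <<'E'
from st import *
c=cam('scene')
cv2.imwrite('pics/scene11d.png',cv2.resize(cv2.cvtColor(c['img'][208:256,290:345],cv2.COLOR_RGB2BGR),None,fx=12,fy=12,interpolation=cv2.INTER_CUBIC))
st()
E
```

```text
t 19.05 tcp [0.5455 0.0572 0.0647] F [-0.3  0.3 -4.4] w 0.0253
H in deck mm [-63.6  -0.    2.3]
rot err (tool axes) to apply [-0.0024  0.0038 -0.0029]
```

View pics/scene11d.png

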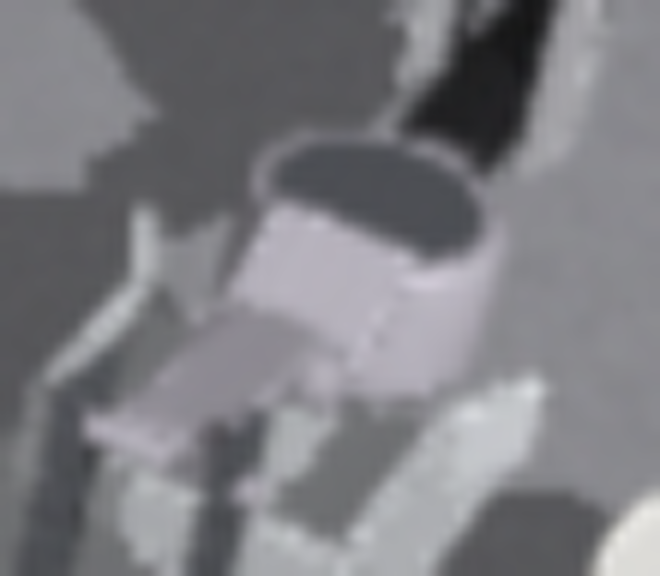

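>>> play_rows(deltas=[[[0,0,4,0,0,0,15],[0,0,5,0,0,0,15],[0,0,5,0,0,0,15],[0,0,4,0,0,0,15],[0,0,0,0,0,0,15]]])

```text
time_s: 19.55
ee_pos: [0.5611, 0.0571, 0.0728]
eef_rot: [0.008, 1.08, 0.006]
force: [-2.6, -0.9, -8.5]
grip_width: 0.0255
```

```bash
python3 - <<'E'
from st import *
o,M,H=st(); print((E_.T@o['force']).round(1),o['moment'].round(2))
E
```

```text
t 19.55 tcp [0.5611 0.0571 0.0728] F [-2.6 -0.9 -8.5] w 0.0255
H in deck mm [-46.   -0.1   2. ]
rot err (tool axes) to apply [-0.0025  0.0025 -0.0028]
[-6.3 -0.9 -6.3] [-0.01  1.92  0.  ]
```

>>> play_rows(deltas=[[[0,0,0,0,0,0,15],[0,0,0,0,0,0,15]]])

```text
time_s: 19.75
ee_pos: [0.5611, 0.0571, 0.073]
eef_rot: [0.008, 1.079, 0.006]
force: [-1.2, -0.1, -8.7]
grip_width: 0.0258
```

```bash
python3 - <<'E'
from st import *
o,M,H=st(); print((E_.T@o['force']).round(1),o['moment'].round(2), o['tau'].round(2))
c=cam('scene')
cv2.imwrite('pics/scene12d.png',cv2.resize(cv2.cvtColor(c['img'][208:268,280:345],cv2.COLOR_RGB2BGR),None,fx=10,fy=10,interpolation=cv2.INTER_CUBIC))
c=cam('wrist'); save(c,'w12.png')
E
```

```text
t 19.75 tcp [0.5611 0.0571 0.073 ] F [-1.2 -0.1 -8.7] w 0.0258
H in deck mm [-46.   -0.1   2.3]
rot err (tool axes) to apply [-0.0025  0.0035 -0.0029]
[-5.2 -0.1 -7.1] [-0.03  1.89 -0.06] [ 8.000e-02 -5.001e+01 -3.299e+01 -1.100e-01 -3.200e+00 -4.000e-02]
```

View pics/scene12d.png

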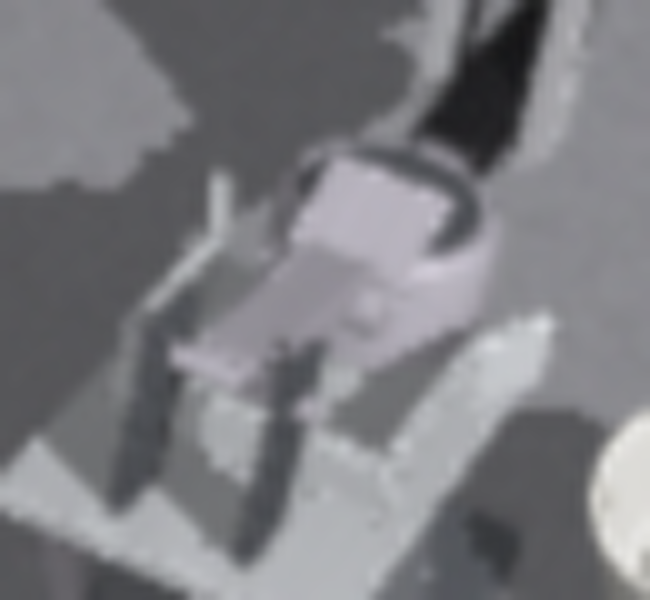

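View pics/w12.png

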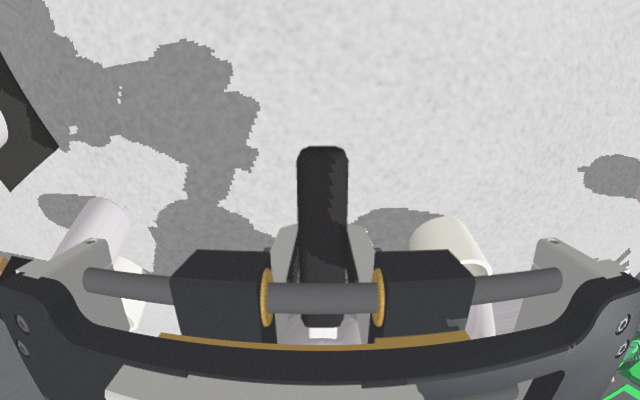

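>>> play_rows(deltas=[[[0,0,4,0,0,0,15],[0,0,5,0,0,0,15],[0,0,5,0,0,0,15],[0,0,4,0,0,0,15],[0,0,0,0,0,0,15]]])

```text
time_s: 20.35
ee_pos: [0.5768, 0.0572, 0.0815]
eef_rot: [0.008, 1.079, 0.006]
force: [0.1, 0.3, -6.8]
grip_width: 0.0254
```

```bash
python3 - <<'E'
from st import *
o,M,H=st(); print((E_.T@o['force']).round(1),o['moment'].round(2))
c=cam('scene')
cv2.imwrite('pics/scene13d.png',cv2.resize(cv2.cvtColor(c['img'][208:268,280:345],cv2.COLOR_RGB2BGR),None,fx=10,fy=10,interpolation=cv2.INTER_CUBIC))
E
```

```text
t 20.35 tcp [0.5768 0.0572 0.0815] F [ 0.1  0.3 -6.8] w 0.0254
H in deck mm [-28.1  -0.    2.2]
rot err (tool axes) to apply [-0.0024  0.0028 -0.003 ]
[-3.1  0.3 -6.1] [0.04 1.42 0.01]
```

View pics/scene13d.png

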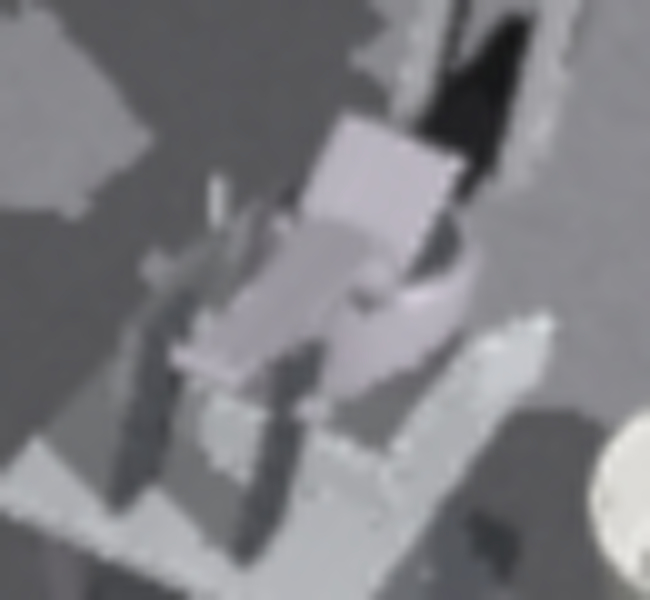

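>>> play_rows(deltas=[[[0.5,0,4,0,0,0,15],[0.5,0,5,0,0,0,15],[0.5,0,5,0,0,0,15],[0,0,4,0,0,0,15],[0,0,0,0,0,0,15]]])

```text
time_s: 20.9
ee_pos: [0.5939, 0.0571, 0.0892]
eef_rot: [0.008, 1.078, 0.006]
force: [-6.2, -0.1, -5.3]
grip_width: 0.0257
```

```bash
python3 - <<'E'
from st import *
o,M,H=st(); print((E_.T@o['force']).round(1),o['moment'].round(2))
E
```

```text
t 20.9 tcp [0.5939 0.0571 0.0892] F [-6.2 -0.1 -5.3] w 0.0257
H in deck mm [-9.4 -0.1  1.2]
rot err (tool axes) to apply [-0.0023  0.0042 -0.003 ]
[-8.  -0.1 -1.8] [-0.05  1.52 -0.06]
```

>>> play_rows(deltas=[[[0,0,3,0,0,0,15],[0,0,3,0,0,0,15],[0,0,1,0,0,0,15],[0,0,0,0,0,0,15]]])

```text
time_s: 21.3
ee_pos: [0.5996, 0.0571, 0.0922]
eef_rot: [0.008, 1.079, 0.006]
force: [-7.9, -0.7, -5.1]
grip_width: 0.0253
```

```bash
python3 - <<'E'
from st import *
o,M,H=st(); print((E_.T@o['force']).round(1),o['moment'].round(2))
c=cam('scene')
cv2.imwrite('pics/scene14d.png',cv2.resize(cv2.cvtColor(c['img'][208:268,280:345],cv2.COLOR_RGB2BGR),None,fx=10,fy=10,interpolation=cv2.INTER_CUBIC))
E
```

```text
t 21.3 tcp [0.5996 0.0571 0.0922] F [-7.9 -0.7 -5.1] w 0.0253
H in deck mm [-2.9 -0.1  1.1]
rot err (tool axes) to apply [-0.0023  0.0034 -0.0029]
[-9.4 -0.7 -0.8] [-0.07  1.81 -0.06]
```

View pics/scene14d.png

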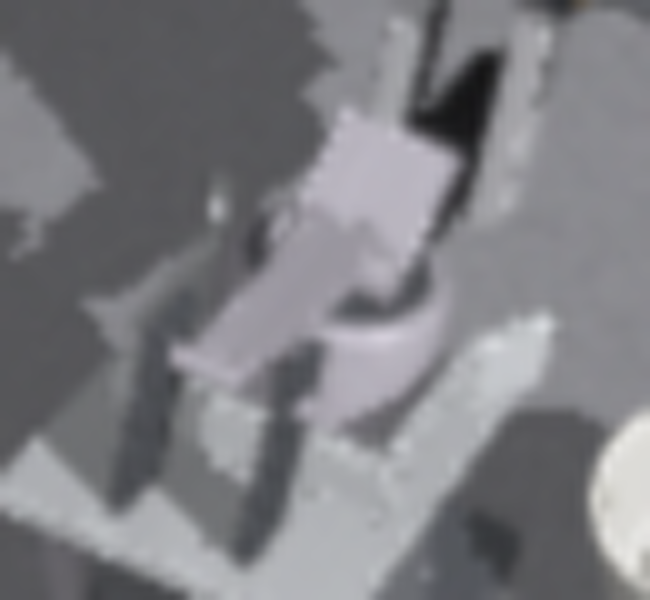

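>>> play_rows(deltas=[[[0,0,2,0,0,0,15],[0,0,2,0,0,0,15],[0,0,0,0,0,0,15]]])

```text
time_s: 21.65
ee_pos: [0.6032, 0.0571, 0.0942]
eef_rot: [0.008, 1.079, 0.006]
force: [-7.1, 0.7, -5.0]
grip_width: 0.0253
```

```bash
python3 - <<'E'
from st import *
o,M,H=st(); print((E_.T@o['force']).round(1),o['moment'].round(2))
E
```

```text
t 21.65 tcp [0.6032 0.0571 0.0942] F [-7.1  0.7 -5. ] w 0.0253
H in deck mm [ 1.2 -0.1  1.2]
rot err (tool axes) to apply [-0.0023  0.0035 -0.0029]
[-8.7  0.7 -1.1] [-0.1   1.71 -0.04]
```

>>> play_rows(deltas=[[[0,0,2,0,0,0,15],[0,0,2,0,0,0,15],[0,0,0,0,0,0,15]]])

```text
time_s: 21.95
ee_pos: [0.6067, 0.0571, 0.096]
eef_rot: [0.008, 1.079, 0.006]
force: [-6.6, 0.5, -5.7]
grip_width: 0.0255
```

```bash
python3 - <<'E'
from st import *
o,M,H=st(); print((E_.T@o['force']).round(1),o['moment'].round(2))
c=cam('scene')
cv2.imwrite('pics/scene15d.png',cv2.resize(cv2.cvtColor(c['img'][208:268,280:345],cv2.COLOR_RGB2BGR),None,fx=10,fy=10,interpolation=cv2.INTER_CUBIC))
c=cam('top')
cv2.imwrite('pics/top15d.png',cv2.resize(cv2.cvtColor(c['img'][125:190,285:345],cv2.COLOR_RGB2BGR),None,fx=9,fy=9,interpolation=cv2.INTER_CUBIC))
E
```

```text
t 21.95 tcp [0.6067 0.0571 0.096 ] F [-6.6  0.5 -5.7] w 0.0255
H in deck mm [ 5.2 -0.1  1.1]
rot err (tool axes) to apply [-0.0023  0.0035 -0.0029]
[-8.5  0.5 -1.9] [-0.09  1.75 -0.03]
```

View pics/scene15d.png

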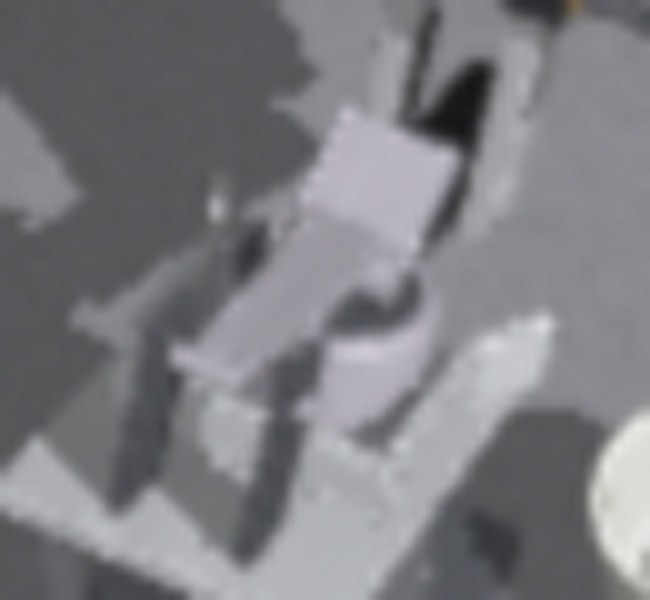

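View pics/top15d.png

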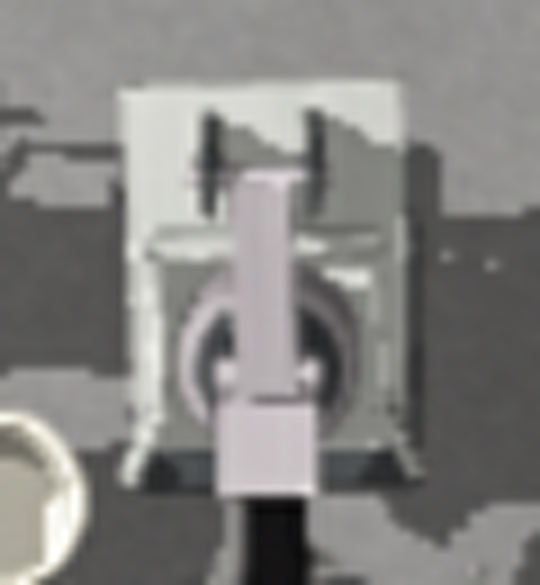

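>>> play_rows(deltas=[[[0,0,2,0,0,0,15],[0,0,1,0,0,0,15],[0,0,0,0,0,0,15]]])

```text
time_s: 22.35
ee_pos: [0.6093, 0.0571, 0.0974]
eef_rot: [0.008, 1.079, 0.006]
force: [-7.3, 0.4, -5.3]
grip_width: 0.0259
```

```bash
python3 - <<'E'
from st import *
o,M,H=st(); print((E_.T@o['force']).round(1),o['moment'].round(2))
E
```

```text
t 22.35 tcp [0.6093 0.0571 0.0974] F [-7.3  0.4 -5.3] w 0.0259
H in deck mm [ 8.  -0.1  1.1]
rot err (tool axes) to apply [-0.0022  0.0033 -0.003 ]
[-8.9  0.4 -1.2] [-0.08  1.75 -0.09]
```

```bash
python3 - <<'E'
from st import *
c=cam('wrist'); g=c['img'][120:260,310:336].mean((1,2)); print('handle end row',120+np.argmin(np.diff(g)))
T=cam('top')
# head rim left/right edges & handle in top; stop
o,M,H=st()
for dx in (0,.006):
  d=D+[dx,0,0]; w=lambda x,y,z:((proj(T,d+E_@np.array([x,y,z])/1000)-[285,125]+.5)*9-.5).round()
  print('stop top face',w(39,0,18),'rear',w(103,55,0),w(103,-55,0),'cheek end',w(-50,50,26),'tip now',w(-41,0,71))
cv2.imwrite('pics/top16d.png',cv2.resize(cv2.cvtColor(T['img'][125:190,285:345],cv2.COLOR_RGB2BGR),None,fx=9,fy=9,interpolation=cv2.INTER_CUBIC))
print('rim top proj from H', [((proj(T,H+E_@np.array([x,y,40])/1000)-[285,125]+.5)*9-.5).round().tolist() for x,y in ((36,0),(0,36),(0,-36),(-36,0))])
E
```

```text
handle end row 145
t 22.45 tcp [0.6093 0.0571 0.0973] F [-7.7 -0.2 -6.2] w 0.026
H in deck mm [ 8.  -0.1  1.1]
rot err (tool axes) to apply [-0.0023  0.0033 -0.0029]
stop top face [262. 267.] rear [116. 100.] [397.  92.] cheek end [144. 492.] tip now [267. 504.]
stop top face [261. 252.] rear [115.  85.] [397.  77.] cheek end [144. 477.] tip now [266. 489.]
rim top proj from H [[260.0, 271.0], [171.0, 363.0], [356.0, 358.0], [267.0, 448.0]]
```

View pics/top16d.png

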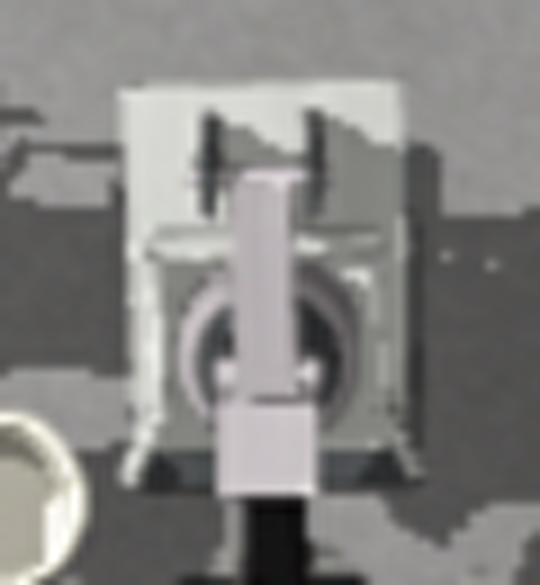

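```bash
python3 - <<'E'
from h import *
c=cam('wrist'); save(c,'w16.png')
for f in ('w7','wrist8','w12','w16'):
    I=cv2.imread('pics/%s.png'%f); g=I[130:165,312:334].astype(float).mean((1,2)); i=np.argmin(np.diff(g)); 
    b=(g[:8].mean()+g[-5:].mean())/2; k=np.argmax(g<b); print(f,130+k-1+(g[k-1]-b)/(g[k-1]-g[k]),'cols', [np.argmax(I[180,285:325].mean(1)<110)+285, 360-np.argmax(I[180,325:360][::-1].mean(1)<110)])
cv2.imwrite('pics/w16a.png',cv2.resize(cv2.cvtColor(c['img'][130:250,270:380],cv2.COLOR_RGB2BGR),None,fx=5,fy=5,interpolation=cv2.INTER_CUBIC))
E
```

```text
w7 147.20042772537838 cols [np.int64(297), np.int64(348)]
wrist8 147.1393882303133 cols [np.int64(297), np.int64(348)]
w12 145.60747816593886 cols [np.int64(297), np.int64(348)]
w16 145.56904434105584 cols [np.int64(297), np.int64(348)]
```

View pics/w16a.png

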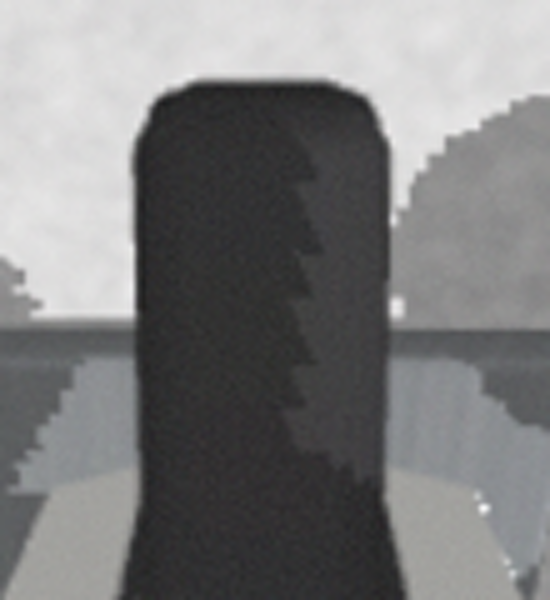

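>>> play_rows(deltas=[[[0,0,1.5,0,0,0,15],[0,0,1.5,0,0,0,15],[0,0,0,0,0,0,15]]])

```text
time_s: 22.8
ee_pos: [0.6105, 0.0571, 0.0975]
eef_rot: [0.007, 1.083, 0.006]
force: [-17.7, 0.6, -5.4]
grip_width: 0.0257
```

```bash
python3 - <<'E'
from st import *
o,M,H=st(); print((E_.T@o['force']).round(1),o['moment'].round(2))
E
```

```text
t 22.8 tcp [0.6105 0.0571 0.0975] F [-17.7   0.6  -5.4] w 0.0257
H in deck mm [ 9.1 -0.1  0.3]
rot err (tool axes) to apply [-0.0022 -0.0008 -0.0028]
[-18.1   0.6   3.5] [-0.09  2.93 -0.05]
```

>>> play_rows(deltas=[[[0,0,0,0,0,0,24],[0,0,0,0,0,0,32],[0,0,0,0,0,0,42],[0,0,0,0,0,0,50],[0,0,0,0,0,0,50]]])

```text
time_s: 23.3
ee_pos: [0.6127, 0.057, 0.0995]
eef_rot: [0.008, 1.077, 0.006]
force: [0.6, -0.7, -0.3]
grip_width: 0.0494
```

```bash
python3 - <<'E'
from st import *
o,M,H=st(); print((E_.T@o['force']).round(1),o['moment'].round(2))
c=cam('scene')
cv2.imwrite('pics/scene17d.png',cv2.resize(cv2.cvtColor(c['img'][193:268,275:350],cv2.COLOR_RGB2BGR),None,fx=8,fy=8,interpolation=cv2.INTER_CUBIC))
c=cam('wrist'); save(c,'w17.png')
E
```

```text
t 23.3 tcp [0.6127 0.057  0.0995] F [ 0.6 -0.7 -0.3] w 0.0494
H in deck mm [12.1 -0.2  1.6]
rot err (tool axes) to apply [-0.0025  0.0056 -0.003 ]
[ 0.4 -0.7 -0.5] [0.02 0.24 0.01]
```

View pics/scene17d.png

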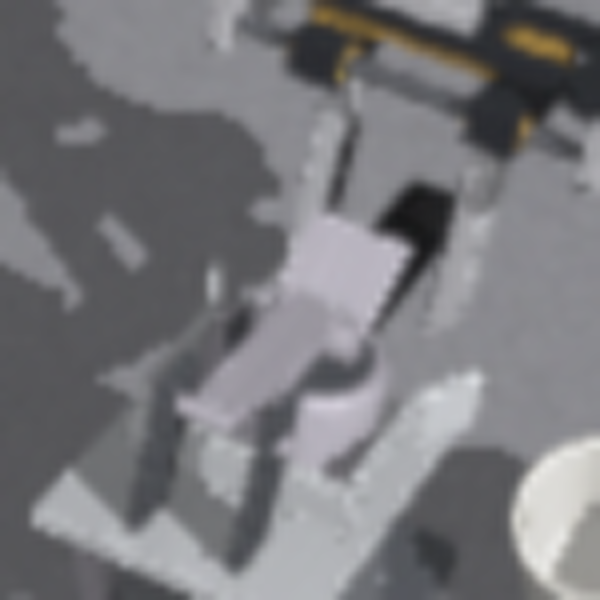

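View pics/w17.png

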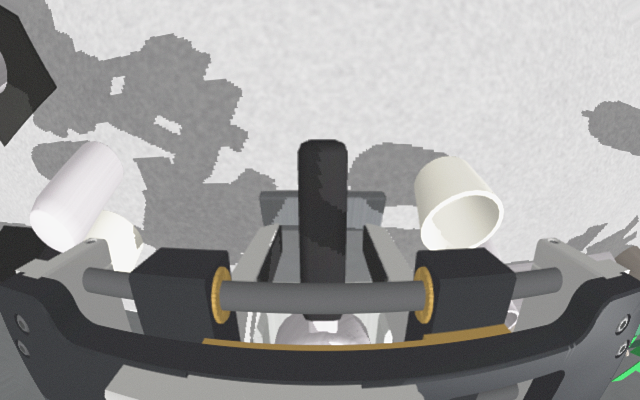

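>>> play_rows(deltas=[[[-8,0,-3,0,0,0,50],[-15,0,-4,0,0,0,50],[-25,0,-5,0,0,0,50],[-30,0,-10,0,0,0,50],[-30,0,-20,0,0,0,50],[-20,0,-40,0,0,0,50],[0,0,-40,0,0,0,50],[0,0,-30,0,0,0,50],[0,0,0,0,0,0,50]]])

```text
time_s: 24.3
ee_pos: [0.4146, 0.057, 0.1384]
eef_rot: [0.008, 1.08, 0.006]
force: [1.1, -0.7, -0.0]
grip_width: 0.0499
```

```bash
python3 - <<'E'
from st import *
o,M,H=st()
c=cam('scene'); save(c,'s18.png')
cv2.imwrite('pics/scene18d.png',cv2.resize(cv2.cvtColor(c['img'][193:268,275:350],cv2.COLOR_RGB2BGR),None,fx=8,fy=8,interpolation=cv2.INTER_CUBIC))
c=cam('wrist'); save(c,'w18.png')
c=cam('top'); cv2.imwrite('pics/top18d.png',cv2.resize(cv2.cvtColor(c['img'][120:260,270:440],cv2.COLOR_RGB2BGR),None,fx=4,fy=4,interpolation=cv2.INTER_CUBIC))
E
```

```text
t 24.3 tcp [0.4146 0.057  0.1384] F [ 1.1 -0.7 -0. ] w 0.0499
H in deck mm [-1.446e+02 -1.000e-01  1.286e+02]
rot err (tool axes) to apply [-0.0021  0.0018 -0.003 ]
```

View pics/scene18d.png

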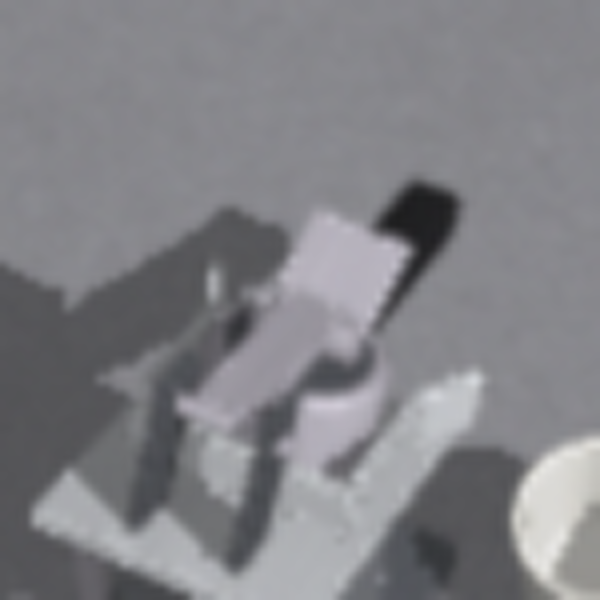

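View pics/w18.png

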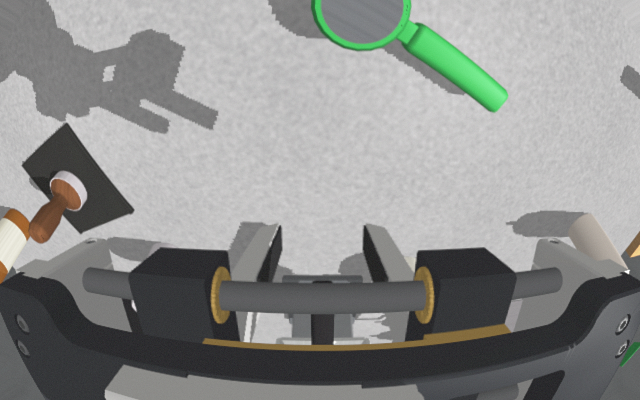

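View pics/top18d.png

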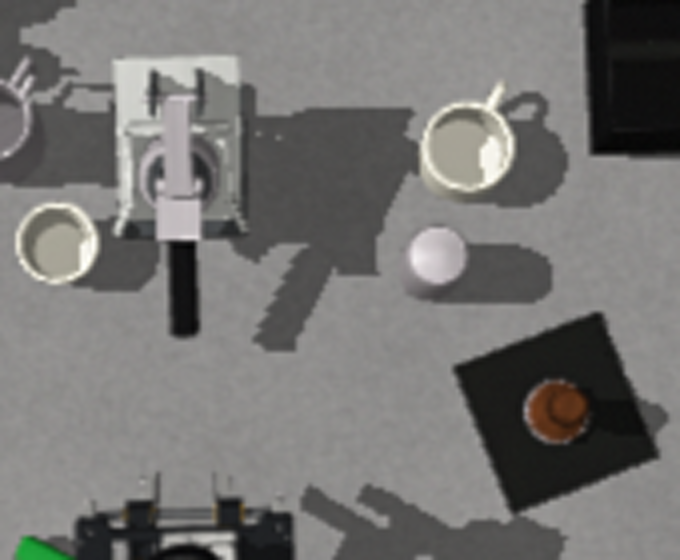

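>>> play_rows(deltas=[[[-30,0,-10,0,-0.12,0,50],[-30,0,-10,0,-0.12,0,50],[-30,0,0,0,-0.12,0,50],[0,0,0,0,-0.12,0,50],[0,0,0,0,0,0,50]]])

```text
time_s: 24.95
ee_pos: [0.3709, 0.064, 0.2233]
eef_rot: [-0.001, 0.642, -0.009]
force: [0.1, -0.1, 0.1]
grip_width: 0.0497
```

```bash
python3 - <<'E'
from st import *
c=cam('wrist'); save(c,'w19.png'); print(ctrl.get_obs()['ee_pos'])
cv2.imwrite('pics/w19a.png',cv2.resize(cv2.cvtColor(c['img'][130:330,240:400],cv2.COLOR_RGB2BGR),None,fx=3,fy=3,interpolation=cv2.INTER_CUBIC))
T=cam('top')
for d in (.695,):
  d=np.array([d,.056,.13])
  for th in (0,-3,3):
    t=np.radians(th); 
    p=[(-148,0,38),(-148,0,14)]
    q=[np.array([x*np.cos(t)+z*np.sin(t)*0,0,z-x*np.sin(t)]) for x,y,z in p]
    print(th,[((proj(T,d+E_@k/1000)-[270,120]+.5)*4-.5).round(1).tolist() for k in q])
E
```

```text
[0.37011328 0.0638233  0.22069313]
0 [[184.2, 338.0], [184.6, 328.3]]
-3 [[184.3, 334.7], [184.7, 325.1]]
3 [[184.1, 341.0], [184.5, 331.2]]
```

View pics/w19.png

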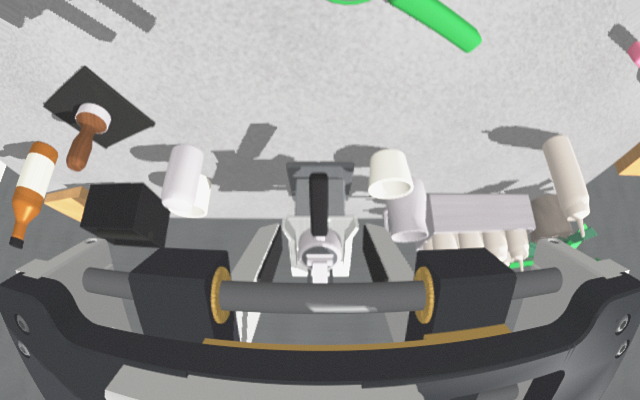

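View pics/w19a.png

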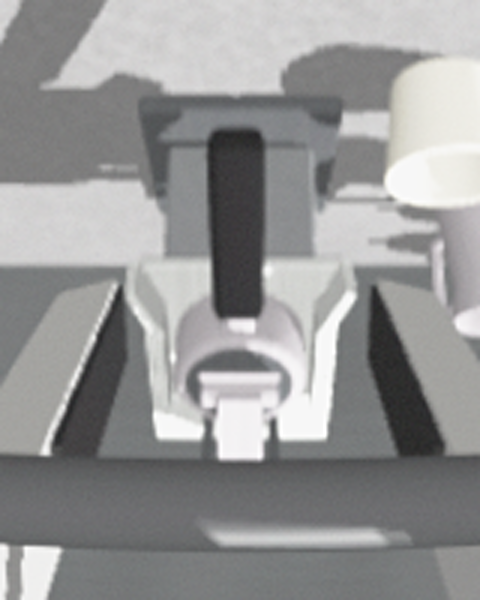

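The head sits between the cheeks with the arm's nose on it. In the top view the handle end is at row 337, against 338 predicted for flat and against the stop. The tamper is upright on the mat and the other objects stand where they were, so I'm handing in.

```bash
python3 -c "
from station import hand_in; print(hand_in())"
```

```text
the job is handed in; nothing more can be done
None
```

I moved the tamper first, then the portafilter, and handed the job in at about 25 s of the 69 s allowed.

**Tamper:** I gripped it by the knob and set it down upright at the middle of the mat. The last top and wrist views show its foot wholly on the mat.

**Portafilter:** I gripped the black-handled one, tilted it to 28° and slid it head-first under the ramp. The hold-down arm lifted as it went in. I stopped when the push force jumped from about 9 N to 18 N and the motion stalled, which I took as the back stop. I then released it and backed clear.

**Last checks:**
- **Lying flat:** the handle end sat at row 337 in the top view, against 338 predicted for a head flat and against the stop.
- **Position:** the head was between the cheeks with the nose on it.
- **Other objects:** none looked moved, and the force on the tool was near zero.

**What disagreed:**
- **Deck position:** the cameras differed by 6 to 9 mm on where the deck lies along its length, so I went by contact there rather than the images.
- **Offset at the stop:** by my assumed deck position the head ended about 6 mm past where the stop should be. That fits the top camera's reading, which put the deck further back.
- **Grip slip:** the handle shifted about 1 mm in the grip when it first met the ramp, and stayed steady after that.
- **Not measured:** I had no direct reading of the hold-down arm's angle; I only judged from the pictures that it bears on the head.

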